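Take a carded drill set off its display peg and file it in the sorting box

TASK

Take the orange carded drill set off its peg, lifting it as you slide it so that its hole follows the peg's upturned tip, gently, without straining the soft wire pegs or the stand. Then set it down upright on the floor of the cardboard box's empty front compartment (the one nearest the robot) before letting go. Leave the other two cards and the yellow packet where they are.

Things in the scene. Friction and masses are not known exactly. Their poses are not given: they have to be found in the camera images.
- stand: Fixed display stand: a grey crossbar 420 long (y), 14 thick, 30 high, centre 210 above the table, on two posts at y = +-202, open below. Three pegs stand out of it towards the robot (its -x) at y = 110, 0, -110, centre line 210 above the table. More than 15 N on it strains it. Origin: on the table under the bar's centre; x away from the robot, y along the bar, z up.
- peg0_root (a point): Left (+y) peg, soft steel wire 4 mm thick: where its centre line meets the middle of the bar. It runs level towards the stand's -x for 58 to 76 mm from here, then bends into a straight upturned tip 45 mm long plus round end, rising at 12 to 46 degrees. Level length and angle differ from peg to peg and are not measured: see or feel them. More than 15 N on it strains it. Axes as the stand.
- peg1_root (a point): Middle peg, soft steel wire 4 mm thick: where its centre line meets the middle of the bar. It runs level towards the stand's -x for 58 to 76 mm from here, then bends into a straight upturned tip 45 mm long plus round end, rising at 12 to 46 degrees. Level length and angle differ from peg to peg and are not measured: see or feel them. More than 15 N on it strains it. Axes as the stand.
- peg2_root (a point): Right (-y) peg, soft steel wire 4 mm thick: where its centre line meets the middle of the bar. It runs level towards the stand's -x for 58 to 76 mm from here, then bends into a straight upturned tip 45 mm long plus round end, rising at 12 to 46 degrees. Level length and angle differ from peg to peg and are not measured: see or feel them. More than 15 N on it strains it. Axes as the stand.
- drill_card: Card hanging by its hole on a peg (THE ONE TO TAKE, on any peg, 40 to 52 from the bar centre: orange): panel 44 wide (y) x 3 thick (x) x 130 tall (z), about 120 g. Hole 16 wide x 11 tall, from 98 to 109 above the bottom; the tab above it and the side edges are free to grip. Clear blister (34 wide, 9 thick, 12 to 84 above the bottom) on the -x face. Origin: middle of the bottom edge; z up.
- driver_card: Card hanging by its hole on a peg (bystander, blue): panel 44 wide (y) x 3 thick (x) x 130 tall (z), about 120 g. Hole 16 wide x 11 tall, from 98 to 109 above the bottom; the tab above it and the side edges are free to grip. Clear blister (34 wide, 9 thick, 12 to 84 above the bottom) on the -x face. Origin: middle of the bottom edge; z up.
- punch_card: Card hanging by its hole on a peg (bystander, black): panel 44 wide (y) x 3 thick (x) x 130 tall (z), about 120 g. Hole 16 wide x 11 tall, from 98 to 109 above the bottom; the tab above it and the side edges are free to grip. Clear blister (34 wide, 9 thick, 12 to 84 above the bottom) on the -x face. Origin: middle of the bottom edge; z up.
- box: Fixed open cardboard box, 120 (x) x 80 (y) x 70 high, walls and floor about 4 mm, two dividers as high as the walls make three compartments one behind another along x, each about 34 (x) x 72 (y). Origin: centre of its underside; -x is the front, towards the robot.
- slot (a point): Centre of the inner floor of the box's front (-x) compartment, which is empty; axes as the box.
- packet: Yellow packet 22 x 56 x 88 tall standing in the rear compartment. Bystander. Origin: centre of its underside.
There are look-alikes about, which are no part of the job. Leave any green or pink look-alike of the drill_card alone.

How it is judged:
On the way, in this order (a step that is already met when the one before it is completed fails the run):
1. the drill card is off its peg, clear of the upturned tip and held by the gripper (x of drill_card in the frame of stand below -0.135 m and height (world z) of drill_card above 0.06 m and contact force between the fingers and drill_card above 1 N), for 0.1 s.
2. the drill card has been lowered to the floor of the front compartment while still held (x of drill_card in the frame of slot between -0.02 and 0.02 m and y of drill_card in the frame of slot between -0.022 and 0.022 m and z of drill_card in the frame of slot below 0.012 m and contact force between the fingers and drill_card above 0.5 N), for 0.05 s.
At the end, for the whole second after the job is handed in: The drill card stands in the front compartment, bottom within 12 mm of its floor, within 20 mm (x) and 22 mm (y) of its centre, upright or leaning by less than 0.6 rad, released, at rest; the other cards and the packet are within 20 mm of where they were (x of drill_card in the frame of slot between -0.02 and 0.02 m and y of drill_card in the frame of slot between -0.022 and 0.022 m and z of drill_card in the frame of slot below 0.012 m and angle between drill_card's own z axis and vertical below 0.6 rad and linear speed of drill_card below 0.03 m/s and contact force between the fingers and drill_card below 0.05 N); the robot touches nothing.
It fails at once if the stand or one of its pegs is strained (more than 15 N on it) (contact force between anything else and stand above 15 N).
It fails at once if another card or the packet is moved by more than 20 mm (distance of any of driver_card, punch_card, packet from where it was at the start of the episode above 0.02 m).
It also fails if it takes over 72 s, if anything falls off the work surface, if the arm or the gripper's body presses on something with over 40 N, if the wrist force passes 120 N, or if a joint passes its speed limit or range.

ROBOT

A 6-joint arm with a two-finger parallel gripper is mounted at the origin on the work surface. World frame = base frame: x ahead of the robot, y to its left, z up, the work surface at z = 0. Lengths are in m, angles in rad, forces in N, time in s.
With the tool pointing down it reaches from about 0.25 to 0.775 m from the base axis. Payload 4 kg.
Tool frame: the origin (TCP) lies midway between the tips of the shut fingers; the grasp point (between the pads) lies robot.tcp_to_grasp behind it (robot.tcp_to_grasp is the distance from the TCP to the grasp point, in m); y points along the fingers, x is the direction in which the jaws open and shut, and the axes are right-handed (so a half turn about y gives the same grasp; the last joint's range is limited). The gripper opens to 94 mm and grips with 3 to 60 N. Pads are 16 mm wide; open, the fingers measure 119 mm over their backs; the gripper's body (75 mm by 177 mm) begins 78 mm behind the grasp point.
Start: joints at [-1.381, 0.087, 1.371, -0, 1.684, -0.103], TCP at [0.159, -0.527, 0.167] pointing down, gripper open.
Joint ranges: [-3.1, 3.1], [-0.76, 2.03], [0.27, 2.55], [-1.08, 4.22], [0.17, 2.65], [-2.57, 2.57]. Speed limits (rad/s): [2.79, 2.79, 3.14, 3.14, 3.14, 3.14].

INTERFACE

Orientations are given as [roll, pitch, yaw] about the fixed x, y, z axes, in that order (R = Rz(yaw) Ry(pitch) Rx(roll)).
In Python, from bench import robot gives the robot as it stands.
- The arm moves only by the tool arm_command, never from a script. Its argument "series" is text: rows parted by semicolons, each of 7 numbers parted by spaces: the turn, a rotation vector about the tool's x, y, z in rad, then the shift along the tool's x, y, z in m, then the finger opening in m, from 0 to 0.094. A call has 1 to 12 rows; each row shifts and turns the pose as measured when the row begins, along the tool's axes as they then stand; what a row does not reach is not made up. A row lasts 1/10 s, in which the tool goes at most 50 mm and 8.59 degrees, less where a joint would pass 70% of its speed; a pose out of reach is approached as far as the arm can. A call with a gripper value outside its range is refused whole. The fingers move at their own pace and stop on an object; the grip force is fixed at half the most. Time passes only in rows, so rows that do not move let the fingers close. It gives the time, the measured TCP pose, the force and the opening at its end, in the units of the state.
- robot.get_obs(): the state, without advancing time (a new reading comes with each control period).
- robot.snapshot(name): name is "side" or "top"; returns the picture (400x640x3 uint8, blue, green, red); there is no depth.
- robot.camera_params(name): a dict with "fx", "fy", "cx", "cy" (pixels), "distortion" ([k1, k2, p1, p2, k3] as OpenCV has them; the pictures are not rectified), "extrinsics" (4x4, takes a point from camera to world coordinates). Camera axes: x right, y up, looking along -z (the intrinsics and any distortion apply to the point x, -y, -z); pixel columns grow to the right and rows downward; lengths in m; the calibration is good to about 2 mm. A picture is of the moment at which its call begins. camera_params takes no time and is no camera call.
- robot.close_job(): hands the job in, once; it reports no verdict.
Trained networks look in the newest picture that a camera, given by its name, has taken for a name from the list of things; names that differ only in an ending like _2 or _b are one class to them, and where a whole thing is asked for, a point or a joint stands for the part that bears it (a point fixed in the world has none). Each returns a list of dicts, best first, with "score" (0 to 1); they miss things now and then, are a little off and sometimes report something else, mostly with a low value. They report only what shows in the picture. A call takes as long as a camera call. They do not tell look-alikes from the thing itself.
- robot.spot_in(camera, target): "centre" ([x, y, z] in m, in the coordinates of the camera as it stood for that picture, good to about 4 mm: the middle of the surface that is visible of it).
The state is a dict: "time": time; "joint_positions": joint angles; "qvel": joint speeds; "joint_torque": joint torques, N m; "tool_pos": TCP position; "ee_rot": TCP orientation; "wrist_force": force on the tool from outside, world axes, zero at the start; "wrist_torque": the same for the moment, N m; "width": finger opening in m.
Only numpy, scipy, OpenCV 4.12 (cv2) and the standard library are available. Lean on these libraries where they do the work, as an engineer would, in place of code of your own. Each camera call takes 0.05 s, during which the arm holds its last target.

## Working session

There is one attempt and no reset: what is moved stays moved. The work goes in short steps, Python scripts to look and compute and a tool call to move; the robot and the scene stay as the last step left them, time stands still between calls to the robot, and variables do not carry over. Pictures are saved under pics/ and viewed, and the job is handed in when it is done.

Besides the shell and the picture viewer there is one more tool, called after "Request:" as name(argument=value, ...) on one line, values as JSON. arm_command: Moves the arm, as the interface text tells. Its arguments: {"type":"object","properties":{"series":{"type":"string"}},"required":["series"]}

```bash
ls; mkdir -p pics; python3 - <<'E'
from bench import robot
import cv2,numpy as np
print(robot.get_obs(), robot.tcp_to_grasp)
for n in ("side","top"):
    cv2.imwrite(f"pics/{n}0.png",robot.snapshot(n))
    p=robot.camera_params(n); print(n,p)
    E=np.array(p["extrinsics"])
    for t in ("stand","drill_card","box","slot","packet","peg0_root","driver_card"):
        try:
            for d in robot.spot_in(n,t): print(t,round(d["score"],2),np.round((E@[*d["centre"],1])[:3],3))
        except Exception as e: print(t,e)
E
```

```text
pics
{'time': 0.0, 'joint_positions': array([-1.38109580e+00,  8.79321101e-02,  1.37224118e+00, -9.39731177e-06,
        1.68362190e+00, -1.03066660e-01]), 'qvel': array([ 0.00102516,  0.00101607, -0.00066045, -0.0015343 , -0.00022509,
       -0.0003261 ]), 'joint_torque': array([-1.77881164e-03, -3.40184176e+01, -3.02433085e+01,  7.16581405e-02,
        3.32598074e-02, -1.70772519e-04]), 'tool_pos': array([ 0.15861967, -0.52596129,  0.16602344]), 'ee_rot': array([-1.57057901,  0.0021918 , -1.27802995]), 'wrist_force': array([ 0.35531244,  1.1590074 , -0.83620406]), 'wrist_torque': array([ 0.040269  , -0.0264364 , -0.05862907]), 'width': 0.09428914178645849} 0.0188
side {'fx': 364.50561783156024, 'fy': 364.50561783156024, 'cx': 316.7061335111467, 'cy': 201.6052393498694, 'distortion': array([-0.0818451,  0.       ,  0.       ,  0.       ,  0.       ]), 'extrinsics': array([[ 0.98979192,  0.06670607, -0.12594541,  0.46083406],
       [-0.14089004,  0.59123854, -0.79409507, -0.55580145],
       [ 0.02149282,  0.80373334,  0.59460136,  0.59490368],
       [ 0.        ,  0.        ,  0. 
[... 599 characters left out ...]
 'distortion': array([-0.00494248,  0.        ,  0.        ,  0.        ,  0.        ]), 'extrinsics': array([[ 0.02526406,  0.9808536 , -0.19310087,  0.37500342],
       [-0.9995024 ,  0.02843305,  0.01365696,  0.05612561],
       [ 0.01888592,  0.19265976,  0.98108386,  1.06970629],
       [ 0.        ,  0.        ,  0.        ,  1.        ]])}
stand 0.63 [ 0.608 -0.107  0.211]
drill_card 0.9 [0.376 0.089 0.011]
drill_card 0.64 [ 0.443 -0.089  0.007]
drill_card 0.57 [ 0.546 -0.008  0.19 ]
drill_card 0.57 [0.752 0.001 0.003]
box 0.74 [0.481 0.289 0.032]
slot 0.66 [0.483 0.289 0.025]
packet 0.89 [0.53  0.286 0.093]
peg0_root 0.94 [ 0.611 -0.108  0.209]
driver_card 0.54 [ 0.561 -0.113  0.188]
```

View pics/side0.png

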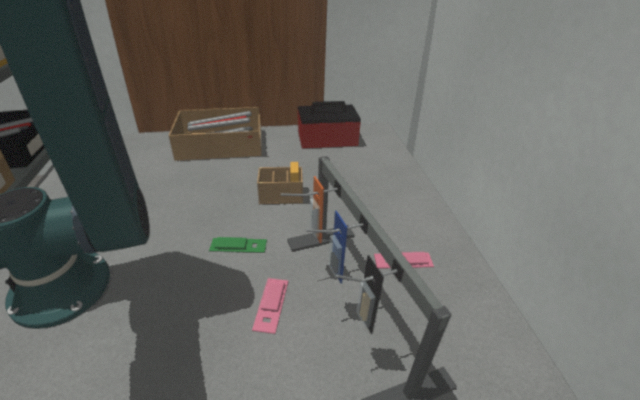

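View pics/top0.png

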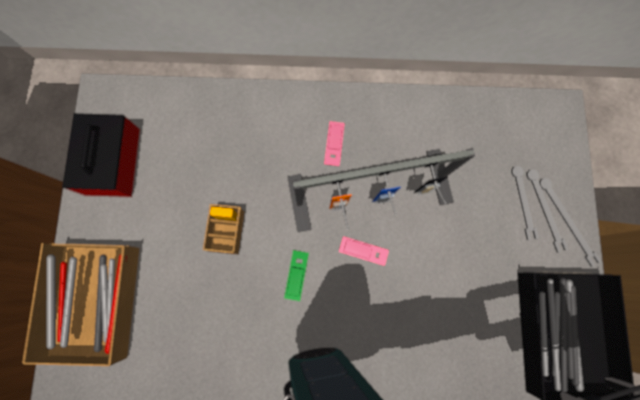

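```bash
python3 - <<'E'
import cv2
s=cv2.imread("pics/side0.png"); t=cv2.imread("pics/top0.png")
cv2.imwrite("pics/side0z.png",cv2.resize(s[120:240,270:470],None,fx=4,fy=4,interpolation=cv2.INTER_CUBIC))
cv2.imwrite("pics/top0z.png",cv2.resize(t[60:200,290:490],None,fx=4,fy=4,interpolation=cv2.INTER_CUBIC))
cv2.imwrite("pics/top0b.png",cv2.resize(t[100:220,160:300],None,fx=4,fy=4,interpolation=cv2.INTER_CUBIC))
E
```

```text
(no output)
```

View pics/side0z.png

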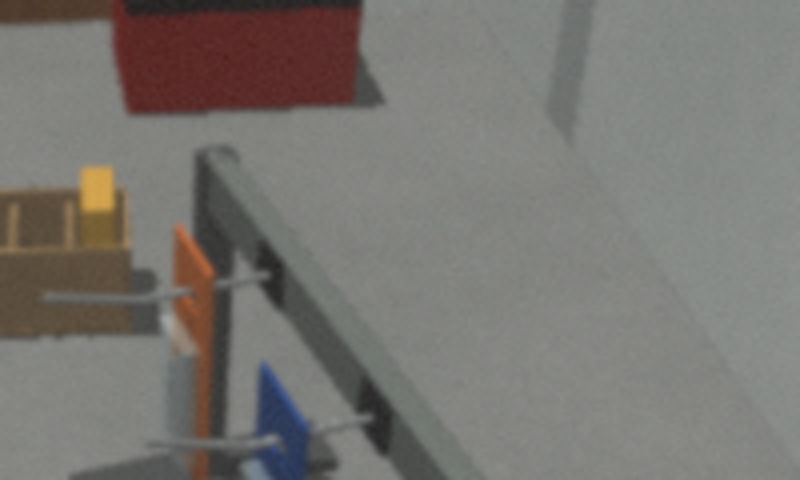

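View pics/top0z.png

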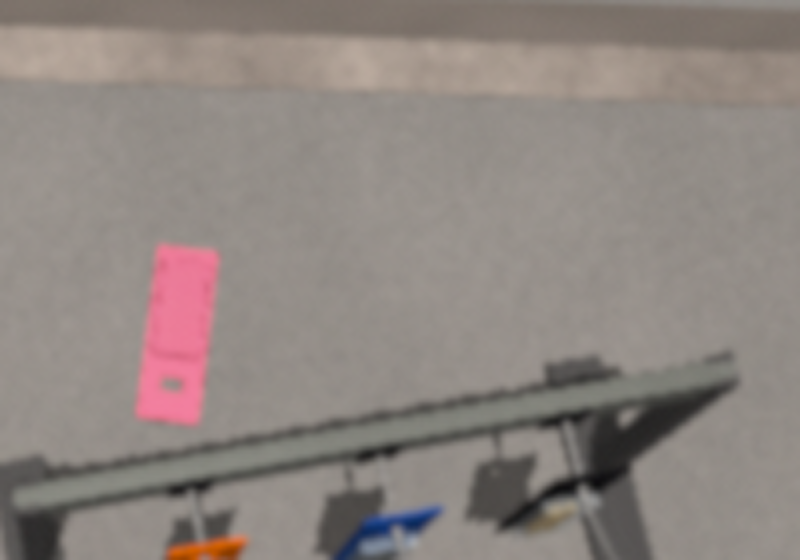

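View pics/top0b.png

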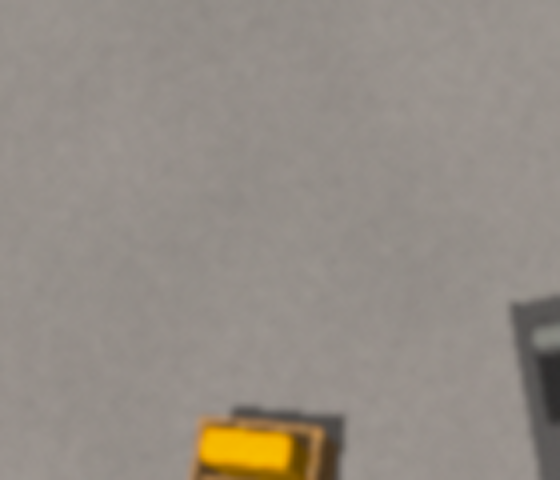

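The side view shows the orange card on the left peg, at about (319,210). Its peg tip ends near (281,194), and the box is at (280,185). In the top view the orange card is at (341,200), and the bar runs from (292,182) to (472,153). Next I'll zoom in on the parts that matter.

```bash
python3 - <<'E'
import cv2
s=cv2.imread("pics/side0.png"); t=cv2.imread("pics/top0.png")
f=lambda im,r0,r1,c0,c1,k,n:cv2.imwrite(n,cv2.resize(im[r0:r1,c0:c1],None,fx=k,fy=k,interpolation=cv2.INTER_CUBIC))
f(s,150,245,250,350,6,"pics/a.png")
f(t,140,230,280,380,6,"pics/b.png")
f(t,190,265,195,255,8,"pics/c.png")
E
```

```text
(no output)
```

View pics/a.png

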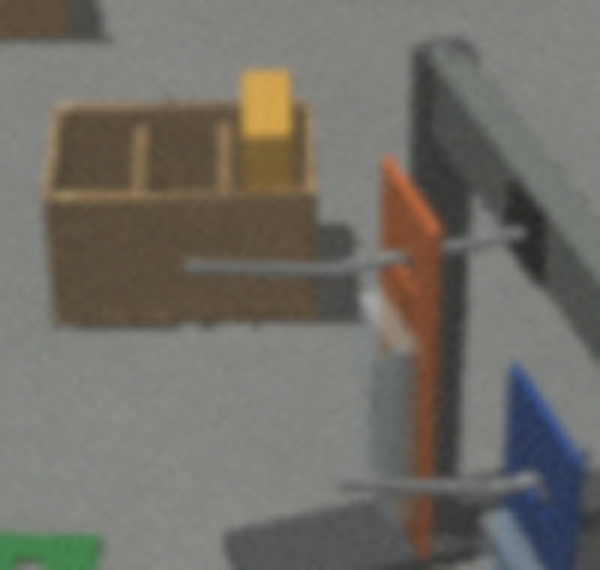

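View pics/b.png

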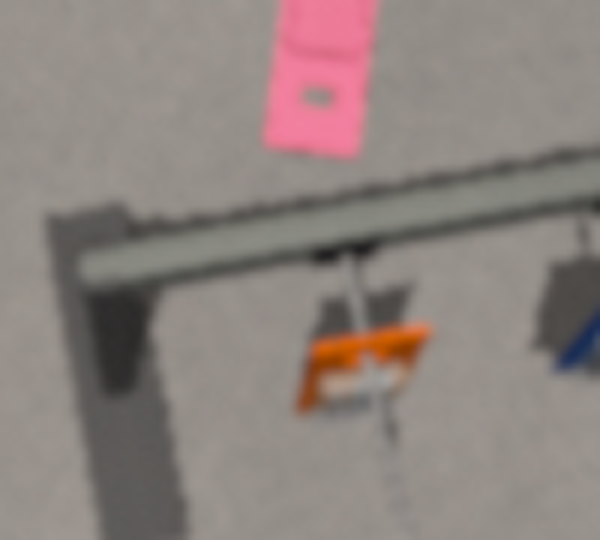

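View pics/c.png

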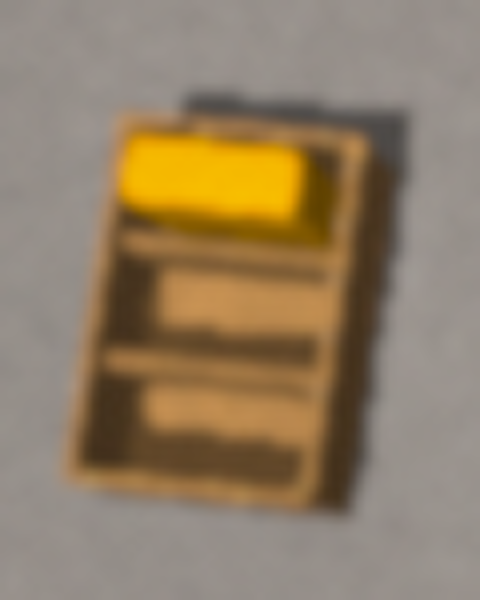

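```bash
python3 - <<'E'
import cv2
s=cv2.imread("pics/side0.png"); t=cv2.imread("pics/top0.png")
f=lambda im,r0,r1,c0,c1,k,n:cv2.imwrite(n,cv2.resize(im[r0:r1,c0:c1],None,fx=k,fy=k,interpolation=cv2.INTER_CUBIC))
f(s,280,400,380,470,5,"pics/d.png")
f(t,135,215,400,490,6,"pics/e.png")
E
```

```text
(no output)
```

View pics/d.png

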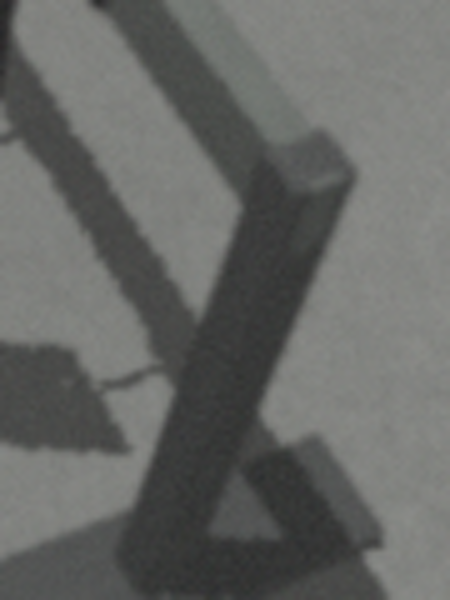

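View pics/e.png

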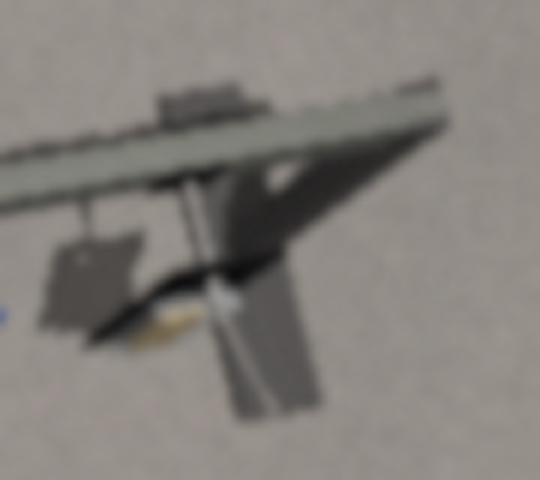

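```bash
cat > h.py <<'E'
import cv2,numpy as np,json
from scipy.optimize import least_squares
from bench import robot
P={n:robot.camera_params(n) for n in("side","top")}
def proj(n,X):
    p=P[n];E=np.array(p["extrinsics"]);X=np.atleast_2d(X)
    c=(X-E[:3,3])@E[:3,:3]*[1,-1,-1]
    K=np.array([[p["fx"],0,p["cx"]],[0,p["fy"],p["cy"]],[0,0,1]])
    return cv2.projectPoints(c,np.zeros(3),np.zeros(3),K,np.array(p["distortion"]))[0][:,0]
def T(q,X):
    c,s=np.cos(q[2]),np.sin(q[2]);X=np.atleast_2d(X)
    return X@np.array([[c,s,0],[-s,c,0],[0,0,1]])+[q[0],q[1],0]
def cr(r0,c0,k,*pts): return [(c0+(x+.5)/k-.5,r0+(y+.5)/k-.5) for x,y in pts]
def fit(obs,q0):
    # obs: list (cam,X3,uv)
    f=lambda q:np.concatenate([(proj(n,T(q,X))[0]-uv) for n,X,uv in obs])
    r=least_squares(f,q0,loss="soft_l1");return r.x,f(r.x).reshape(-1,2)
E
python3 - <<'E'
from h import *
hx=.06;hy=.04;H=.07
B=list(zip(["top"]*4,[(-hx,hy,H),(hx,hy,H),(hx,-hy,H),(-hx,-hy,H)],cr(190,195,8,(68,482),(120,113),(370,135),(315,505))))
S=list(zip(["side"]*6,[(-hx,-hy,H),(hx,-hy,H),(-hx,hy,H),(hx,hy,H),(-hx,-hy,0),(hx,-hy,0)],cr(150,250,6,(46,195),(315,195),(58,102),(308,103),(55,325),(315,320))))
for o in(B,S,B+S):
    q,r=fit(o,[.48,.28,0]);print("box",np.round(q,4),"\n",np.round(r,1).tolist())
qb=q
Z=.225
t=list(zip(["top"]*4,[(.007,.21,Z),(-.007,.21,Z),(.007,-.21,Z),(-.007,-.21,Z)],cr(140,280,6,(80,255),(82,285))+cr(135,400,6,(443,88),(447,118))))
s=list(zip(["side"]*5,[(-.007,-.21,Z),(.007,-.21,Z),(.007,-.21,.195),(-.007,.21,Z),(.007,.21,Z)],cr(280,380,5,(262,145),(320,128),(352,172))[:2]+[(0,0)]+cr(150,250,6,(418,50),(472,48))))
s.pop(2)
for o in(t,s,t+s):
    q,r=fit(o,[.61,-.1,0]);print("stand",np.round(q,4),"\n",np.round(r,1).tolist())
json.dump([list(qb),list(q)],open("q.json","w"))
E
```

```text
box [ 0.4919  0.2838 -0.0686] 
 [[-0.2, 0.0], [0.2, -0.2], [-0.3, 0.0], [0.3, 0.2]]
box [ 0.4913  0.2807 -0.0921] 
 [[-0.9, 0.2], [0.4, -0.3], [-0.5, -0.2], [1.1, -0.7], [-0.4, 0.1], [0.5, 0.4]]
box [ 0.4915  0.283  -0.0759] 
 [[-0.0, 0.0], [0.7, -0.1], [0.1, 0.3], [0.4, 0.4], [-0.6, -0.1], [0.6, -0.9], [-0.7, -0.4], [0.8, -1.3], [-0.2, -0.2], [0.7, -0.3]]
stand [ 0.6193 -0.1065  0.2149] 
 [[-0.7, -0.5], [0.1, 0.6], [-0.1, -0.5], [0.8, 0.3]]
stand [ 0.6184 -0.093   0.1945] 
 [[1.4, 0.2], [-0.8, 0.5], [0.8, -6.2], [-2.0, -6.8]]
stand [ 0.6161 -0.1026  0.1972] 
 [[-2.7, -0.7], [-2.1, 0.3], [-1.2, 2.4], [-0.4, 3.2], [3.0, 6.6], [0.9, 6.9], [0.1, -3.9], [-2.6, -4.5]]
```

```bash
python3 - <<'E'
from h import *
qb,_=json.load(open("q.json"))
Z=.225
t=list(zip(["top"]*4,[(.007,.21,Z),(-.007,.21,Z),(.007,-.21,Z),(-.007,-.21,Z)],cr(140,280,6,(80,250),(82,285))+cr(135,400,6,(443,88),(447,118))))
s=list(zip(["side"]*4,[(-.007,-.21,Z),(.007,-.21,Z),(-.007,.21,Z),(.007,.21,Z)],cr(280,380,5,(295,190),(352,172))+cr(150,250,6,(418,50),(472,48))))
for o in(t,s,t+s):
    q,r=fit(o,[.61,-.1,0]);print("stand",np.round(q,4),"\n",np.round(r,1).tolist())
json.dump([list(qb),list(q)],open("q.json","w"))
# overlay
col=[(255,0,255),(0,255,255)]
ims={n:cv2.imread(f"pics/{n}0.png") for n in P}
def card(d,z0=.103): return np.array([(-d,.110+a,z0+b) for a,b in((-.022,0),(.022,0),(.022,.13),(-.022,.13),(-.022,0),(-.022,.098),(.022,.098))])
for n,im in ims.items():
    K=6; r0,c0=(150,250) if n=="side" else (140,280)
    im=cv2.resize(im[r0:r0+95,c0:c0+110],None,fx=K,fy=K,interpolation=cv2.INTER_CUBIC)
    def pl(X,c):
        u=((proj(n,T(q,X))-[c0,r0]+.5)*K-.5).round().astype(int)
        cv2.polylines(im,[u],False,c,1)
    pl(card(.046),(255,255,0))
    for y in(.11,0):
      for L,a in((.058,.2),(.076,.2),(.067,.5),(.067,.8)):
        pl(np.array([(0,y,.21),(-L,y,.21),(-L-.047*np.cos(a),y,.21+.047*np.sin(a))]),(0,255*(L<.07),255))
    pl(np.array([(.007,.21,Z),(-.007,.21,Z),(-.007,-.21,Z),(.007,-.21,Z),(.007,.21,Z)]),(0,255,0))
    cv2.imwrite(f"pics/ov_{n}.png",im)
E
```

```text
stand [ 0.6198 -0.1064  0.2126] 
 [[-0.8, -0.1], [0.0, 0.1], [-0.1, -0.5], [0.9, 0.3]]
stand [ 0.6186 -0.1074  0.2067] 
 [[1.2, 0.2], [-0.7, 0.5], [0.8, -2.6], [-1.9, -3.3]]
stand [ 0.6191 -0.107   0.2087] 
 [[-0.6, -0.1], [0.2, 0.1], [0.3, 0.2], [1.2, 1.0], [1.8, -0.2], [-0.2, 0.1], [0.8, -2.7], [-1.9, -3.4]]
```

View pics/ov_side.png

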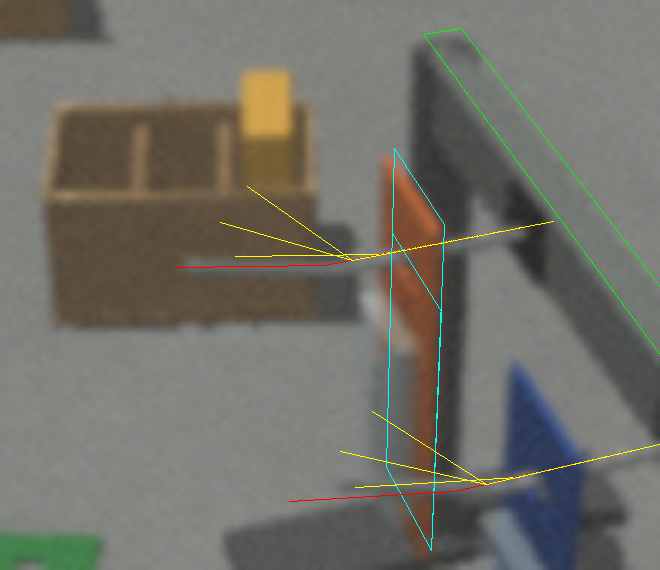

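View pics/ov_top.png

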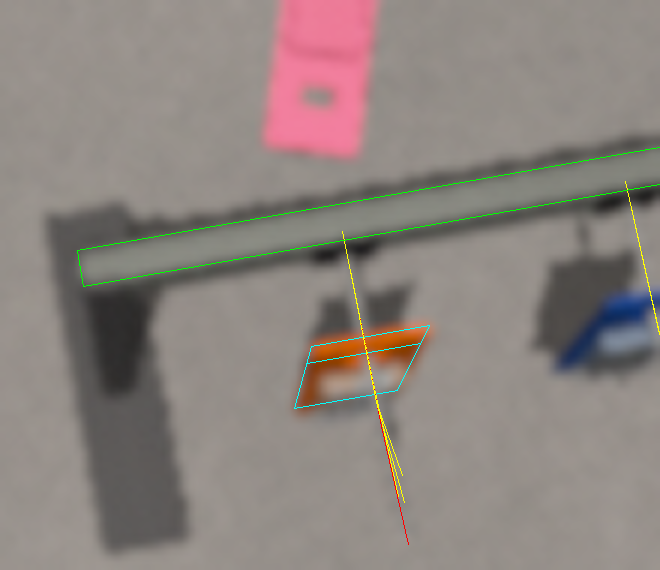

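```bash
python3 - <<'E'
from h import *
qb,q=json.load(open("q.json"))
print("peg0 root",T(q,[0,.11,.21]))
for n,r0,c0 in(("side",150,250),("top",140,280)):
  f=lambda X:((proj(n,T(q,X))[0]-[c0,r0]+.5)*6-.5).round().astype(int).tolist()
  print(n,"face",f([-.007,.11,.21]),"card",f([-.046,.11,.21]))
  for L in(.058,.067,.076):
    print(L,f([-L,.11,.21]),[ (a,f([-L-.047*np.cos(np.radians(a)),.11,.21+.047*np.sin(np.radians(a))])) for a in(12,20,28,37,46)])
E
python3 - <<'E'
import cv2
t=cv2.imread("pics/top0.png");s=cv2.imread("pics/side0.png")
a=cv2.resize(t[180:230,325:375],None,fx=12,fy=12,interpolation=cv2.INTER_CUBIC)
b=cv2.resize(s[170:220,275:345],None,fx=11,fy=11,interpolation=cv2.INTER_CUBIC)
cl=lambda i:cv2.normalize(i,None,0,255,cv2.NORM_MINMAX)
cv2.imwrite("pics/f.png",cl(a));cv2.imwrite("pics/g.png",cl(b))
E
```

```text
peg0 root [[0.59627028 0.00059665 0.21      ]]
side face [533, 225] card [416, 247]
0.058 [380, 254] [(12, [235, 255]), (20, [240, 237]), (28, [249, 218]), (37, [261, 199]), (46, [277, 180])]
0.067 [352, 260] [(12, [206, 261]), (20, [211, 242]), (28, [219, 224]), (37, [232, 204]), (46, [247, 185])]
0.076 [324, 265] [(12, [177, 266]), (20, [182, 248]), (28, [190, 229]), (37, [202, 209]), (46, [218, 191])]
top face [345, 249] card [365, 348]
0.058 [372, 379] [(12, [398, 495]), (20, [399, 488]), (28, [399, 479]), (37, [398, 465]), (46, [397, 450])]
0.067 [376, 402] [(12, [403, 519]), (20, [404, 512]), (28, [404, 503]), (37, [403, 490]), (46, [402, 474])]
0.076 [381, 426] [(12, [408, 544]), (20, [408, 537]), (28, [409, 527]), (37, [408, 514]), (46, [407, 499])]
```

View pics/f.png

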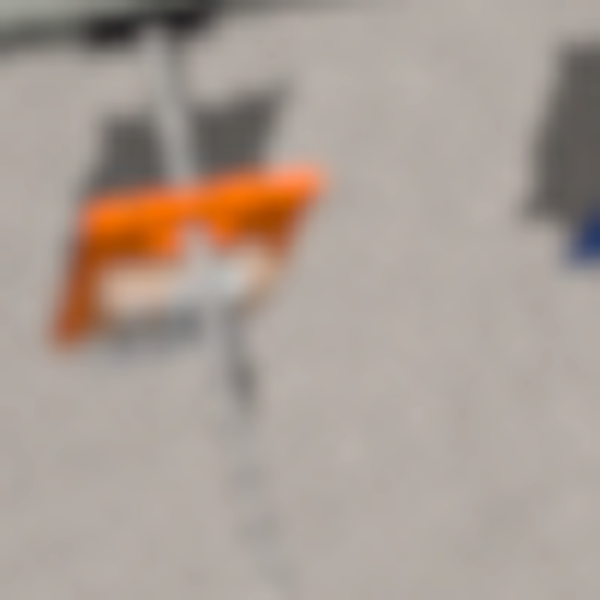

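View pics/g.png

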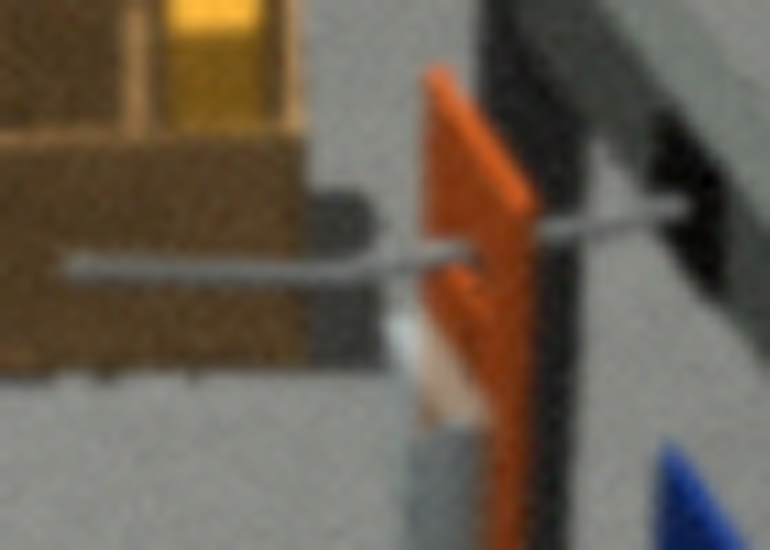

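```bash
cat >> h.py <<'E'
from scipy.spatial.transform import Rotation as Ro
def delta(pos,yaw):
    o=robot.get_obs();R=Ro.from_euler("xyz",o["ee_rot"])
    d=R.inv().apply(np.array(pos)-o["tool_pos"])
    Rt=Ro.from_euler("xyz",[-np.pi/2,0,yaw])
    print("t",round(o["time"],2),"pos",np.round(o["tool_pos"],4),"rpy",np.round(o["ee_rot"],4),"w",round(o["width"],4),"F",np.round(o["wrist_force"],1),"tq",np.round(o["wrist_torque"],2))
    print(" rot",np.round((R.inv()*Rt).as_rotvec(),4),"shift",np.round(d,4))
E
python3 - <<'E'
from h import *
delta([0.159,-.526,.32],.2087)
E
```

```text
t 0.8 pos [ 0.1588 -0.5266  0.1672] rpy [-1.5708e+00 -1.0000e-04 -1.2780e+00] w 0.094 F [-0.7  0.1 -0.4] tq [-0.02  0.04  0.01]
 rot [ 1.0000e-04 -1.4867e+00  1.0000e-04] shift [-0.0005 -0.1528  0.0004]
```

Request:
arm_command(series="0 0 0 0 -0.05 0 0.032;0 -0.14 0 0 -0.05 0 0.032;0 -0.14 0 0 -0.05 0 0.032;0 -0.14 0 0 0 0 0.032;0 -0.14 0 0 0 0 0.032;0 -0.14 0 0 0 0 0.032;0 -0.14 0 0 0 0 0.032;0 -0.14 0 0 0 0 0.032;0 -0.14 0 0 0 0 0.032;0 -0.14 0 0 0 0 0.032;0 -0.14 0 0 0 0 0.032;0 0 0 0 0 0 0.032")

```text
time: 2.0
tool_pos: [0.1581, -0.5233, 0.3177]
ee_rot: [-1.56, -0.0, 0.179]
wrist_force: [0.4, -0.5, 0.5]
width: 0.0321
```

```bash
python3 - <<'E'
from h import *
delta([.45,-.009,.32],.2087)
E
```

```text
t 2.0 pos [ 0.1581 -0.5233  0.3177] rpy [-1.56   -0.      0.1795] w 0.0321 F [ 0.4 -0.5  0.5] tq [-0.03 -0.1  -0.03]
 rot [-0.0108 -0.0292  0.0002] shift [0.379  0.0026 0.4539]
```

Request:
arm_command(series="-0.01 -0.03 0 0.031 0 0.037 0.032;0 0 0 0.031 0 0.037 0.032;0 0 0 0.031 0 0.037 0.032;0 0 0 0.031 0 0.037 0.032;0 0 0 0.031 0 0.037 0.032;0 0 0 0.031 0 0.037 0.032;0 0 0 0.031 0 0.037 0.032;0 0 0 0.031 0 0.037 0.032;0 0 0 0.031 0 0.037 0.032;0 0 0 0.031 0 0.037 0.032;0 0 0 0.031 0 0.037 0.032;0 0 0 0 0 0 0.032")

```text
time: 3.2
tool_pos: [0.4243, -0.0436, 0.3165]
ee_rot: [-1.566, -0.006, 0.165]
wrist_force: [0.2, -0.3, 0.8]
width: 0.0318
```

```bash
python3 - <<'E'
from h import *
delta([.5513,-.0089,.28],.2087)
E
```

```text
t 3.2 pos [ 0.4243 -0.0436  0.3165] rpy [-1.5657 -0.0058  0.1648] w 0.0318 F [ 0.2 -0.3  0.8] tq [-0.05 -0.07  0.01]
 rot [-0.005  -0.0439  0.0059] shift [0.1308 0.0374 0.0132]
```

Request:
arm_command(series="-0.005 -0.044 0.006 0 0 0 0.032;0 0 0 0.035 0 0.003 0.032;0 0 0 0.035 0 0.003 0.032;0 0 0 0.035 0.01 0 0.032;0 0 0 0.02 0.02 0 0.032;0 0 0 0 0 0 0.032;0 0 0 0 0 0 0.032")

```text
time: 3.9
tool_pos: [0.5481, -0.0148, 0.2881]
ee_rot: [-1.576, -0.001, 0.192]
wrist_force: [-1.0, -0.8, 0.0]
width: 0.032
```

```bash
python3 - <<'E'
from h import *
delta([.5513,-.0089,.2155],.2087)
for n in("side","top"): cv2.imwrite(f"pics/{n}1.png",robot.snapshot(n))
s=cv2.imread("pics/side1.png"); t=cv2.imread("pics/top1.png")
f=lambda im,r0,r1,c0,c1,k,n:cv2.imwrite(n,cv2.resize(im[r0:r1,c0:c1],None,fx=k,fy=k,interpolation=cv2.INTER_CUBIC))
f(s,130,245,250,380,6,"pics/s1z.png")
f(t,140,240,280,410,6,"pics/t1z.png")
E
```

```text
t 3.9 pos [ 0.5481 -0.0148  0.2881] rpy [-1.576e+00 -1.200e-03  1.918e-01] w 0.032 F [-1.  -0.8  0. ] tq [-0.   -0.18 -0.01]
 rot [ 0.0052 -0.0169  0.0011] shift [0.0042 0.0725 0.0055]
```

View pics/s1z.png

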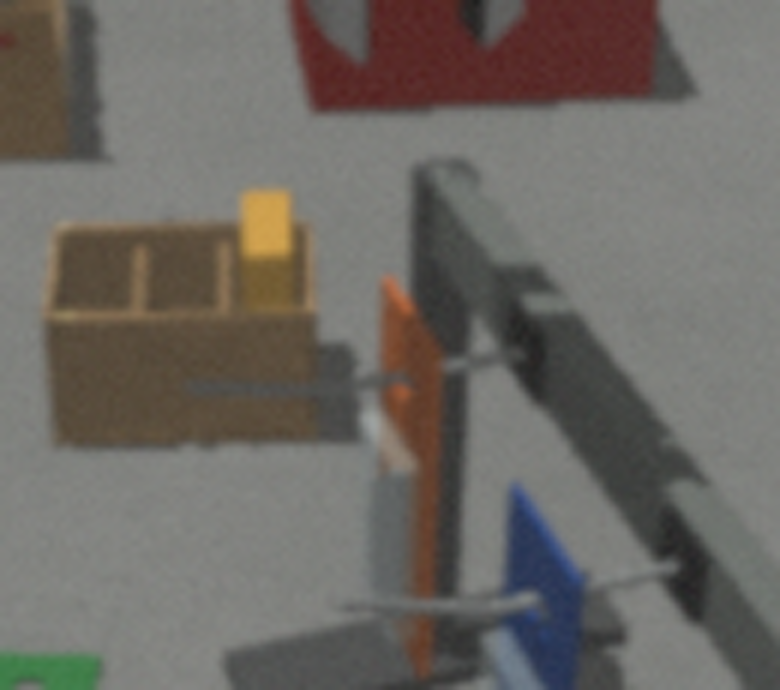

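View pics/t1z.png

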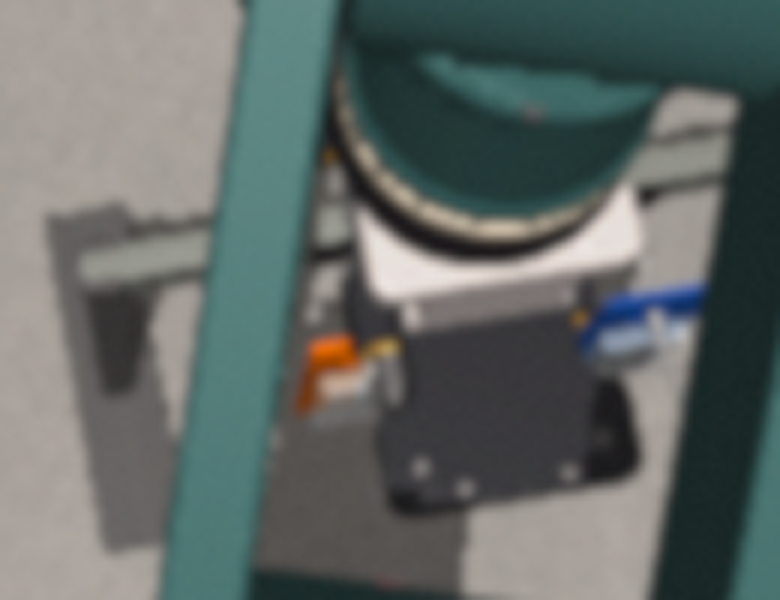

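Request:
arm_command(series="0.005 -0.017 0 0.004 0.02 0.005 0.032;0 0 0 0 0.015 0 0.032;0 0 0 0 0 0 0.032;0 0 0 0 0 0 0.032")

```text
time: 4.4
tool_pos: [0.5494, -0.0113, 0.2584]
ee_rot: [-1.575, -0.01, 0.204]
wrist_force: [-0.2, 0.2, 0.3]
width: 0.0319
```

```bash
python3 - <<'E'
from h import *
delta([.5513,-.0089,.2155],.2087)
o=robot.get_obs()
cv2.imwrite(f"pics/side2.png",robot.snapshot("side"))
s=cv2.imread("pics/side2.png")
im=cv2.resize(s[130:245,250:380],None,fx=6,fy=6,interpolation=cv2.INTER_CUBIC)
R=Ro.from_euler("xyz",o["ee_rot"])
for w in(-.016,0,.016):
  for z in(-.008,.008):
    u=(proj("side",o["tool_pos"]+R.apply([w,0,z]))[0]-[250,130]+.5)*6-.5
    cv2.circle(im,tuple(int(v) for v in u),3,(0,255,0),-1)
cv2.imwrite("pics/s2z.png",im)
E
```

```text
t 4.4 pos [ 0.5494 -0.0113  0.2584] rpy [-1.5748 -0.0104  0.2044] w 0.0319 F [-0.2  0.2  0.3] tq [ 0.01 -0.12  0.07]
 rot [ 0.004  -0.0043  0.0104] shift [0.0019 0.0429 0.0022]
```

View pics/s2z.png

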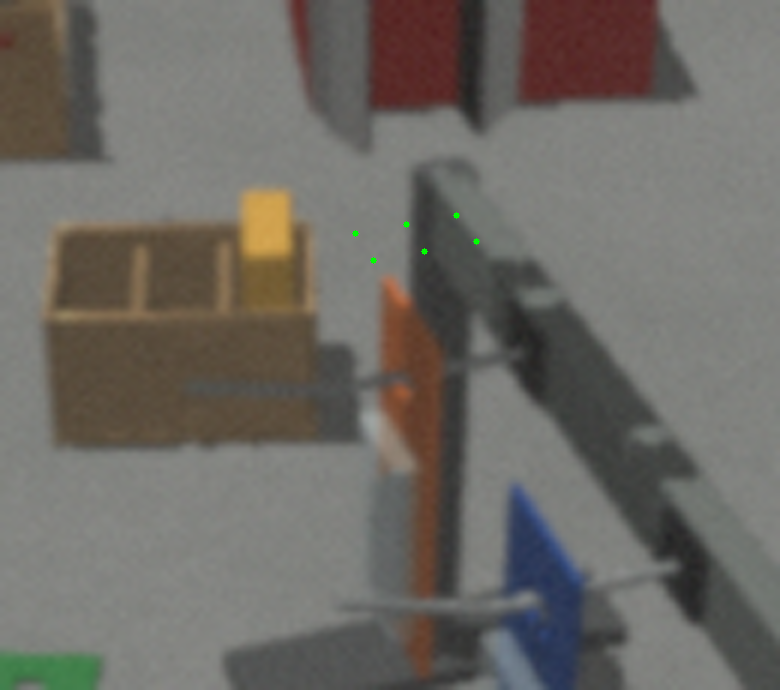

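```bash
python3 - <<'E'
from h import *
o=robot.get_obs()
cv2.imwrite(f"pics/top2.png",robot.snapshot("top"))
R=Ro.from_euler("xyz",o["ee_rot"])
for n,r0,r1,c0,c1,k in(("top",120,245,270,410,5),("side",0,245,220,420,3)):
  s=cv2.imread(f"pics/{n}2.png")
  im=cv2.resize(s[r0:r1,c0:c1],None,fx=k,fy=k,interpolation=cv2.INTER_CUBIC)
  def pl(pts,c):
    u=((proj(n,o["tool_pos"]+R.apply(np.array(pts)))-[c0,r0]+.5)*k-.5).round().astype(int)
    cv2.polylines(im,[u],True,c,1)
  for y in(-.0968,-.15):
    pl([(-.0885,y,-.0375),(.0885,y,-.0375),(.0885,y,.0375),(-.0885,y,.0375)],(0,255,0))
    pl([(-.0375,y,-.0885),(.0375,y,-.0885),(.0375,y,.0885),(-.0375,y,.0885)],(255,255,0))
  for a in(-.0285,.016):
    for y in (0,-.04,-.0968): pl([(a,y,-.008),(a+.0125,y,-.008),(a+.0125,y,.008),(a,y,.008)],(0,0,255))
  cv2.imwrite(f"pics/{n}2o.png",im)
E
```

```text
(no output)
```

View pics/side2o.png

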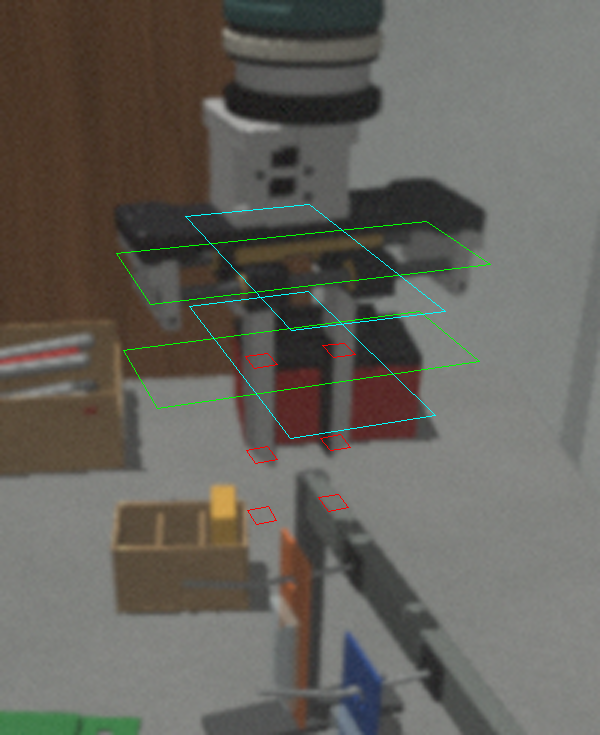

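View pics/top2o.png

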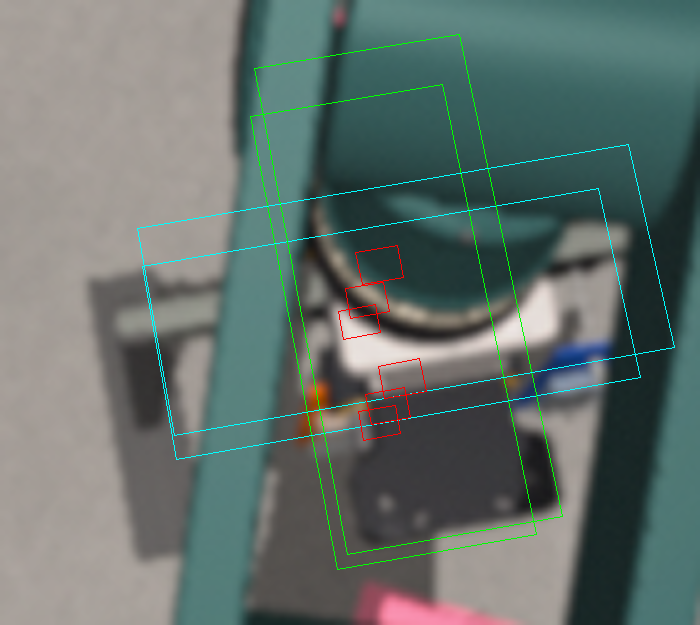

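```bash
cat > ov.py <<'E'
from h import *
import sys
def ov(tag,off,views):
  o=robot.get_obs()
  R=Ro.from_euler("xyz",o["ee_rot"])
  for n,r0,r1,c0,c1,k in views:
    s=cv2.imread(f"pics/{n}{tag}.png")
    im=cv2.resize(s[r0:r1,c0:c1],None,fx=k,fy=k,interpolation=cv2.INTER_CUBIC)
    def pl(pts,c):
      u=((proj(n,o["tool_pos"]+R.apply(np.array(pts)+off))-[c0,r0]+.5)*k-.5).round().astype(int)
      cv2.polylines(im,[u],True,c,1)
    for y in(-.0968,-.135):
      pl([(-.0885,y,-.0375),(.0885,y,-.0375),(.0885,y,.0375),(-.0885,y,.0375)],(0,255,0))
    w=o["width"]/2
    for a in(-w-.0125,w):
      for y in (0,-.0968): pl([(a,y,-.008),(a+.0125,y,-.008),(a+.0125,y,.008),(a,y,.008)],(0,0,255))
    cv2.imwrite(f"pics/{n}{tag}p.png",im)
E
python3 -c "
from ov import *
ov('2',[0,-.037,0],(('top',120,245,270,410,5),('side',0,245,220,420,3)))"
```

View pics/side2p.png

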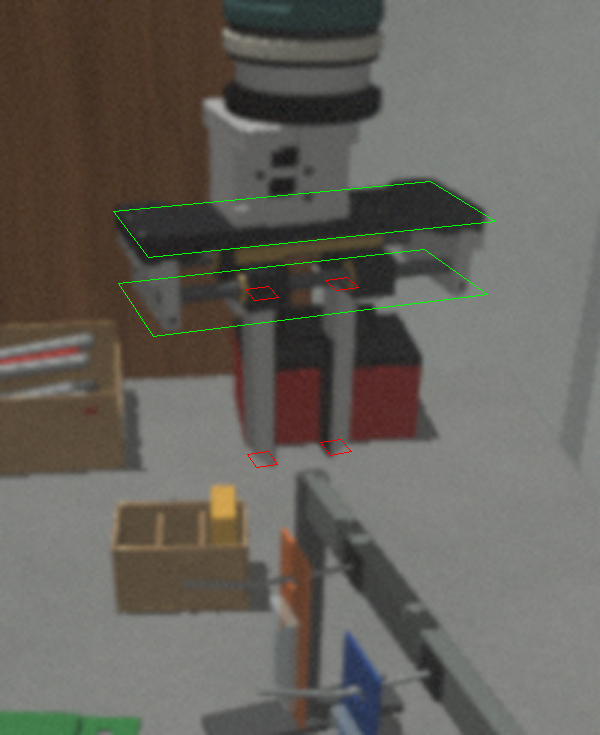

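View pics/top2p.png

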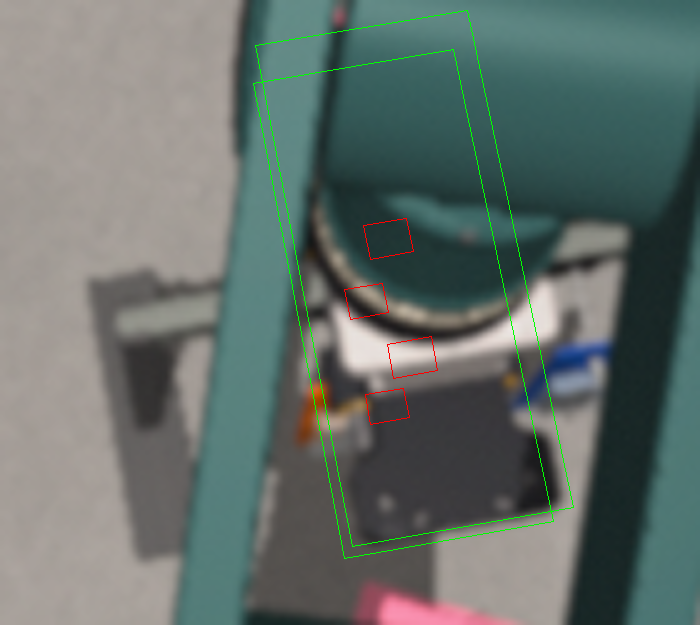

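Request:
arm_command(series="0.004 -0.004 0.01 0.002 0.015 0.002 0.032;0 0 0 0 0.013 0 0.032;0 0 0 0 0 0 0.032;0 0 0 0 0 0 0.032")

```text
time: 4.9
tool_pos: [0.552, -0.0088, 0.229]
ee_rot: [-1.571, -0.001, 0.209]
wrist_force: [-0.3, -0.3, -0.5]
width: 0.0316
```

```bash
python3 - <<'E'
from ov import *
delta([.5513,-.0089,.2155],.2087)
for n in("side","top"): cv2.imwrite(f"pics/{n}3.png",robot.snapshot(n))
ov('3',[0,0,0],(('top',120,245,270,410,5),('side',80,240,250,380,5)))
E
```

```text
t 4.9 pos [ 0.552  -0.0088  0.229 ] rpy [-1.5711e+00 -1.4000e-03  2.0880e-01] w 0.0316 F [-0.3 -0.3 -0.5] tq [-0.07 -0.13  0.02]
 rot [0.0003 0.0001 0.0014] shift [-0.0007  0.0135  0.0001]
```

View pics/side3p.png

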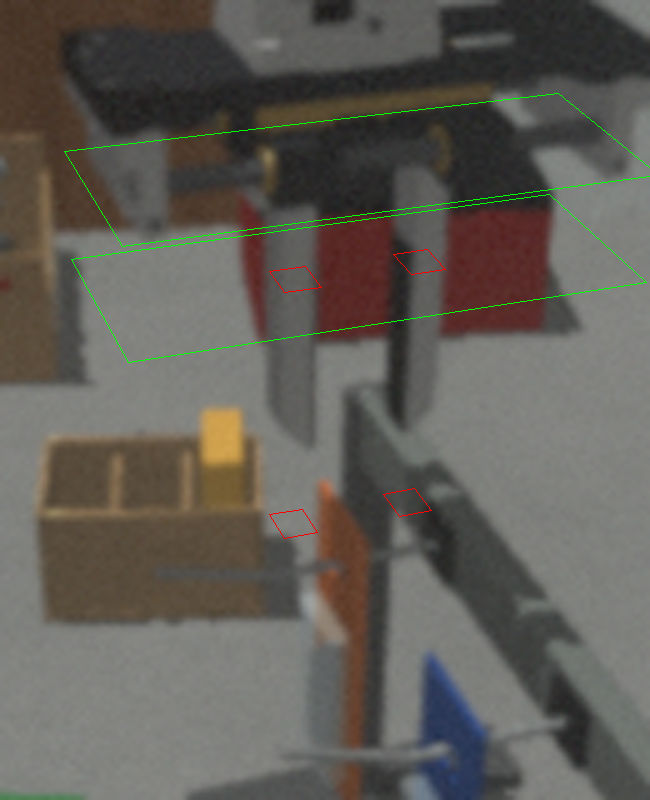

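View pics/top3p.png

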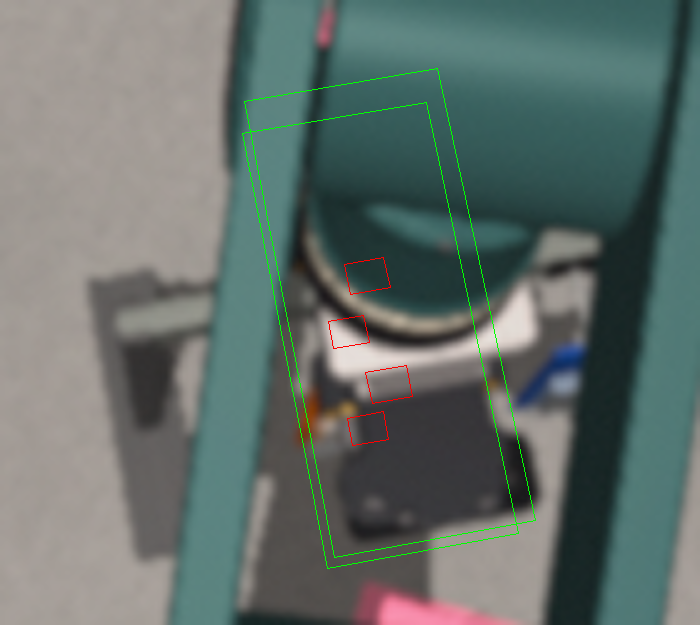

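Request:
arm_command(series="0 0 0 -0.001 0.014 0 0.032;0 0 0 0 0.013 0 0.032;0 0 0 0 0 0 0.032;0 0 0 0 0 0 0.032")

```text
time: 5.4
tool_pos: [0.5521, -0.0092, 0.2028]
ee_rot: [-1.572, -0.005, 0.209]
wrist_force: [0.4, 0.5, 0.4]
width: 0.0319
```

```bash
python3 - <<'E'
from ov import *
delta([.5513,-.0089,.182],.2087)
for n in("side",): cv2.imwrite(f"pics/{n}4.png",robot.snapshot(n))
ov('4',[0,-.036,0],(('side',130,240,260,380,6),))
E
```

```text
t 5.4 pos [ 0.5521 -0.0092  0.2028] rpy [-1.5723 -0.0046  0.2088] w 0.0319 F [0.4 0.5 0.4] tq [-0.05 -0.15  0.03]
 rot [0.0015 0.0001 0.0046] shift [-0.0008  0.0208  0.0005]
```

View pics/side4p.png

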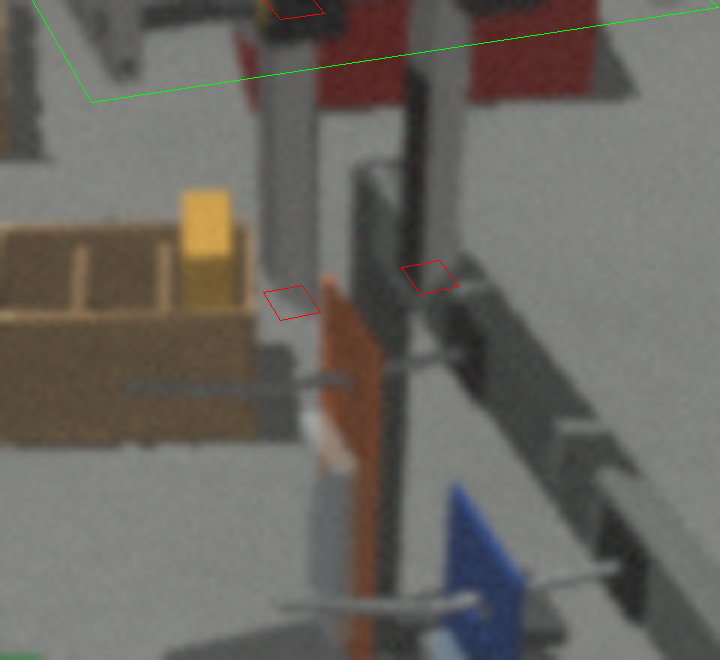

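Request:
arm_command(series="0 0 0.004 -0.003 0.011 0 0.026;0 0 0 0 0.01 0 0.026;0 0 0 0 0 0 0.026;0 0 0 0 0 0 0.026")

```text
time: 5.85
tool_pos: [0.5494, -0.01, 0.1809]
ee_rot: [-1.573, -0.002, 0.209]
wrist_force: [-0.4, 1.2, 0.3]
width: 0.026
```

```bash
python3 - <<'E'
from ov import *
delta([.5493,-.0095,.18],.2087)
for n in("side","top"): cv2.imwrite(f"pics/{n}5.png",robot.snapshot(n))
ov('5',[0,-.038,0],(('side',150,240,270,360,8),('top',120,245,270,410,5)))
E
```

```text
t 5.85 pos [ 0.5494 -0.01    0.1809] rpy [-1.5728e+00 -1.5000e-03  2.0870e-01] w 0.026 F [-0.4  1.2  0.3] tq [-0.05 -0.13  0.02]
 rot [ 0.002  -0.      0.0015] shift [0.     0.0009 0.0005]
```

View pics/side5p.png

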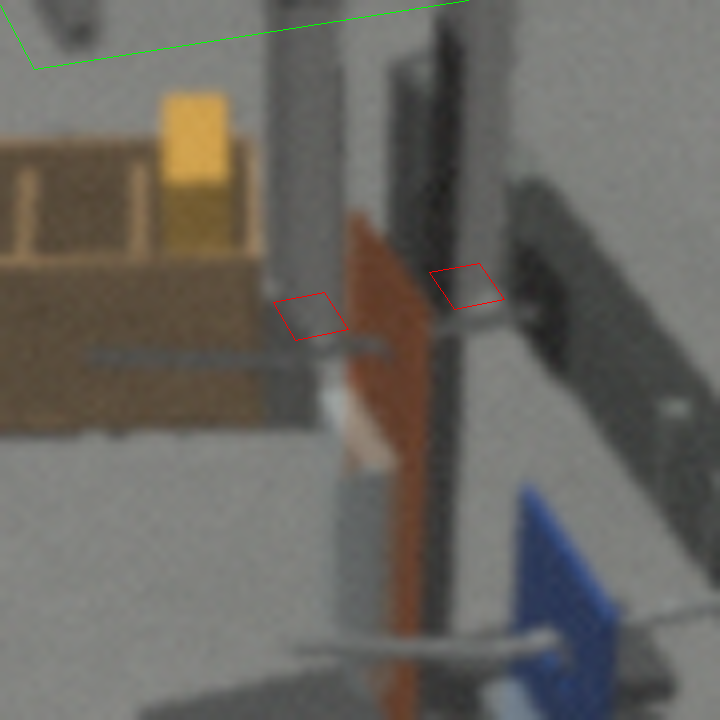

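View pics/top5p.png

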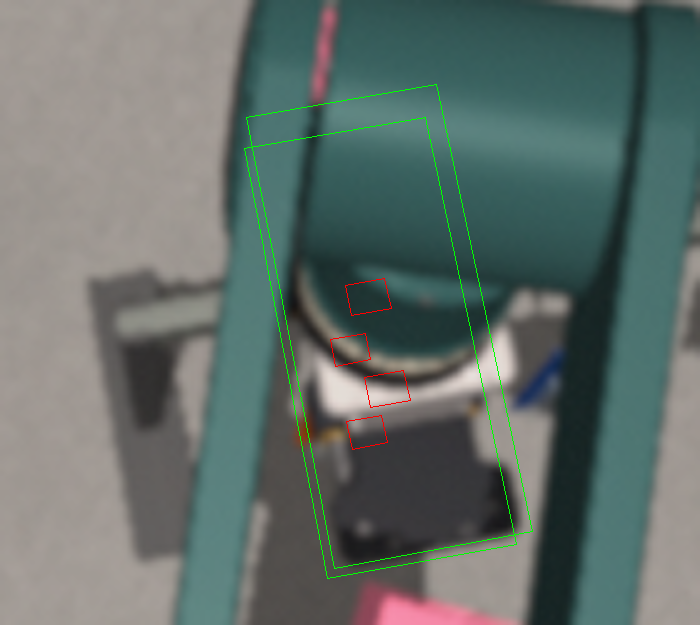

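Request:
arm_command(series="0 0 0 0 0 0 0.012;0 0 0 0 0 0 0.006;0 0 0 0 0 0 0;0 0 0 0 0 0 0;0 0 0 0 0 0 0;0 0 0 0 0 0 0")

```text
time: 6.55
tool_pos: [0.5501, -0.01, 0.182]
ee_rot: [-1.573, -0.004, 0.209]
wrist_force: [-0.6, -1.2, -0.1]
width: 0.0025
```

```bash
python3 - <<'E'
from ov import *
delta([.5493,-.0095,.18],.2087)
for n in("side",): cv2.imwrite(f"pics/{n}6.png",robot.snapshot(n))
ov('6',[0,-.038,0],(('side',150,240,270,360,8),))
E
```

```text
t 6.55 pos [ 0.5501 -0.01    0.182 ] rpy [-1.5734 -0.0036  0.2088] w 0.0025 F [-0.6 -1.2 -0.1] tq [-0.02 -0.12 -0.01]
 rot [0.0026 0.0001 0.0036] shift [-0.0007  0.002   0.0007]
```

View pics/side6p.png

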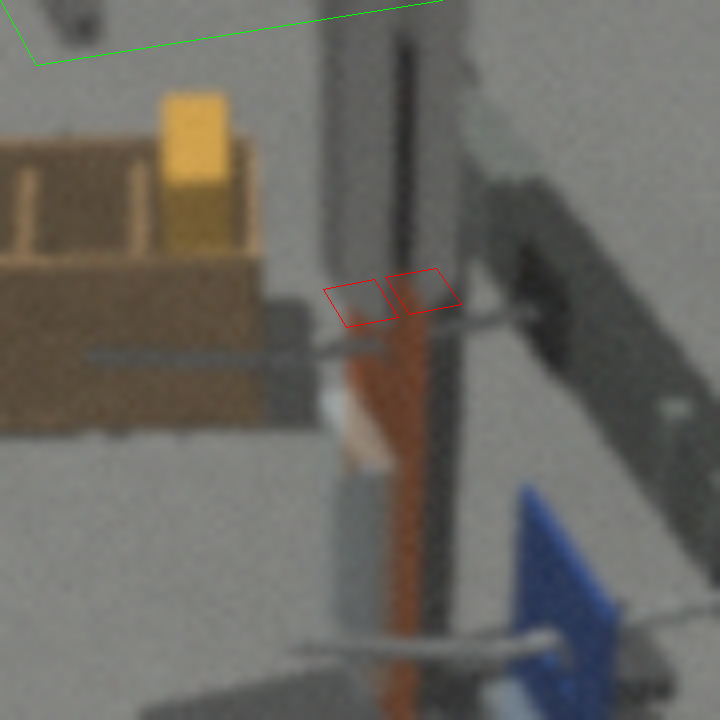

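Request:
arm_command(series="0 0 0 0 -0.002 0 0;0 0 0 0 -0.0015 0 0;0 0 0 0 0 0 0")

```text
time: 6.9
tool_pos: [0.5497, -0.01, 0.1852]
ee_rot: [-1.573, -0.002, 0.209]
wrist_force: [-0.6, 0.3, -2.3]
width: 0.0029
```

```bash
python3 - <<'E'
from ov import *
delta([.5493,-.0095,.1855],.2087)
for n in("side",): cv2.imwrite(f"pics/{n}7.png",robot.snapshot(n))
ov('7',[0,-.038,0],(('side',150,240,270,360,8),))
E
```

```text
t 6.9 pos [ 0.5497 -0.01    0.1852] rpy [-1.573  -0.0022  0.2088] w 0.0029 F [-0.6  0.3 -2.3] tq [-0.01 -0.09  0.  ]
 rot [0.0022 0.0001 0.0022] shift [-0.0003 -0.0003  0.0005]
```

View pics/side7p.png

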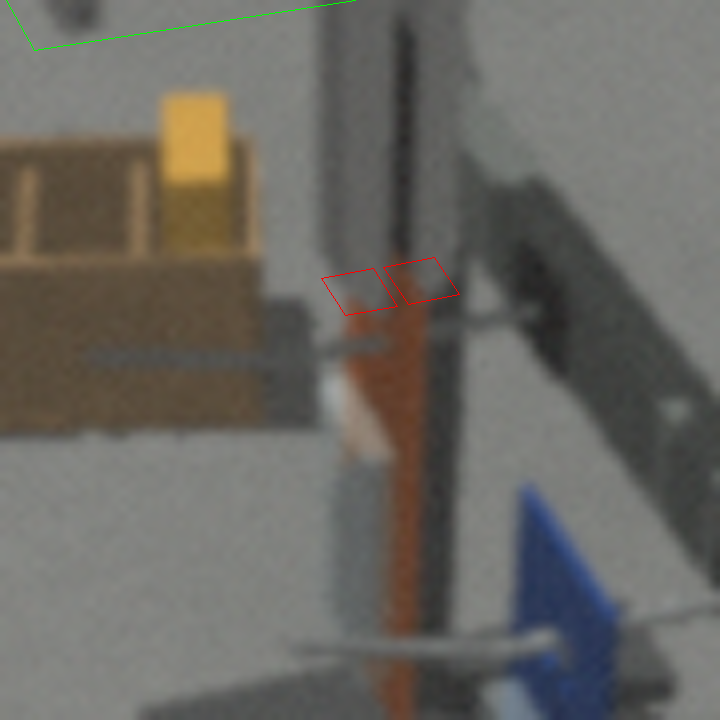

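Request:
arm_command(series="0 0 0 -0.005 0 0 0;0 0 0 -0.005 0 0 0;0 0 0 -0.005 0 0 0;0 0 0 -0.005 0 0 0;0 0 0 0 0 0 0")

```text
time: 7.45
tool_pos: [0.5278, -0.0145, 0.1847]
ee_rot: [-1.573, -0.001, 0.209]
wrist_force: [1.4, -0.1, -2.0]
width: 0.0024
```

```bash
cat > st.py <<'E'
from ov import *
import sys
qb,q=json.load(open("q.json"))
def st(tag,c=270,w=90):
    delta([.5493,-.0095,.1855],.2087)
    p=robot.get_obs()["tool_pos"];s=np.array([p[0]-q[0],p[1]-q[1]]);a=q[2]
    print("stand x,y",np.round([s@[np.cos(a),np.sin(a)],s@[-np.sin(a),np.cos(a)]],4),"lift",round(p[2]-.182,4))
    im=robot.snapshot("side");cv2.imwrite(f"pics/side{tag}.png",im)
    cv2.imwrite(f"pics/side{tag}z.png",cv2.resize(im[150:240,c:c+w],None,fx=8,fy=8,interpolation=cv2.INTER_CUBIC))
if __name__=="__main__": st(sys.argv[1])
E
python3 st.py 8
```

```text
t 7.45 pos [ 0.5278 -0.0145  0.1847] rpy [-1.5727e+00 -9.0000e-04  2.0870e-01] w 0.0024 F [ 1.4 -0.1 -2. ] tq [-0.07 -0.12 -0.  ]
 rot [ 0.0019 -0.      0.0009] shift [ 0.0221 -0.0008  0.0004]
stand x,y [-0.0701  0.1094] lift 0.0027
```

View pics/side8z.png

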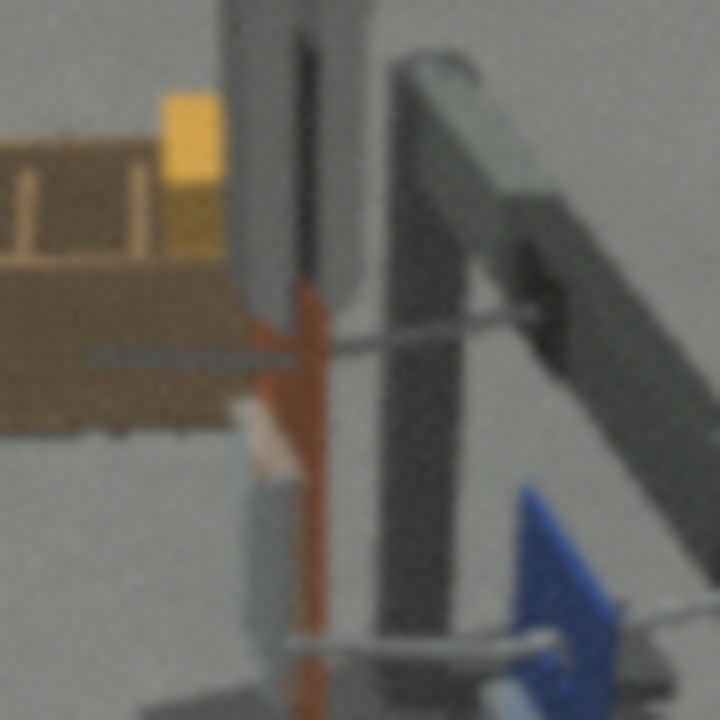

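Request:
arm_command(series="0 0 0 -0.002 -0.0015 0 0;0 0 0 -0.004 -0.001 0 0;0 0 0 -0.004 -0.001 0 0;0 0 0 0 0 0 0")

```text
time: 7.9
tool_pos: [0.5177, -0.0167, 0.1887]
ee_rot: [-1.573, -0.002, 0.209]
wrist_force: [0.1, 1.0, -0.0]
width: 0.0026
```

```bash
python3 st.py 9
```

```text
t 7.9 pos [ 0.5177 -0.0167  0.1887] rpy [-1.5729 -0.0016  0.2088] w 0.0026 F [ 0.1  1.  -0. ] tq [ 0.01 -0.07 -0.02]
 rot [0.0021 0.0001 0.0016] shift [0.0324 0.0032 0.0005]
stand x,y [-0.0805  0.1094] lift 0.0067
```

View pics/side9z.png

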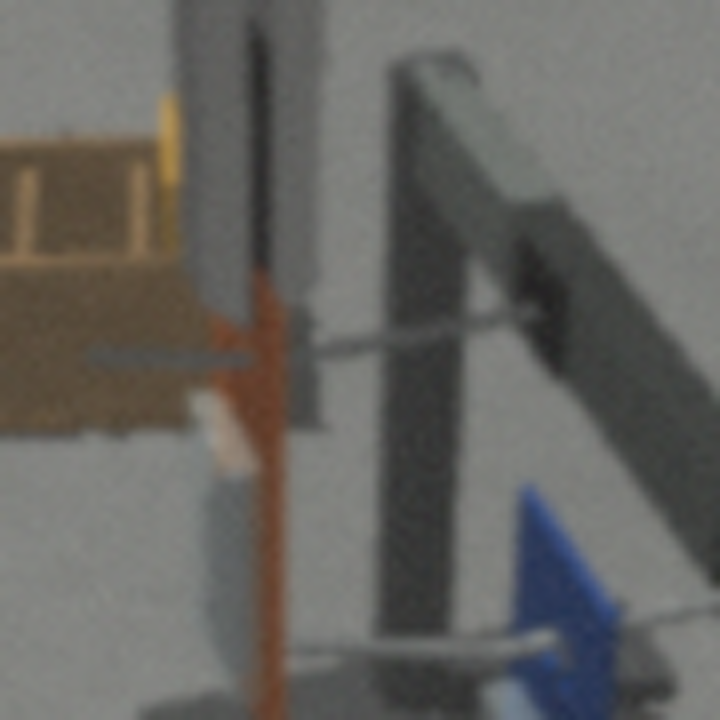

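Request:
arm_command(series="0 0 0 -0.005 -0.001 0 0;0 0 0 -0.005 -0.0012 0 0;0 0 0 -0.004 -0.001 0 0;0 0 0 0 0 0 0")

```text
time: 8.35
tool_pos: [0.5029, -0.0198, 0.1919]
ee_rot: [-1.573, -0.001, 0.209]
wrist_force: [-0.5, -0.0, -1.0]
width: 0.0027
```

```bash
python3 st.py 10
```

```text
t 8.35 pos [ 0.5029 -0.0198  0.1919] rpy [-1.5727e+00 -1.4000e-03  2.0890e-01] w 0.0027 F [-0.5 -0.  -1. ] tq [-0.   -0.11  0.  ]
 rot [0.0019 0.0002 0.0014] shift [0.0475 0.0065 0.0005]
stand x,y [-0.0956  0.1094] lift 0.0099
```

View pics/side10z.png

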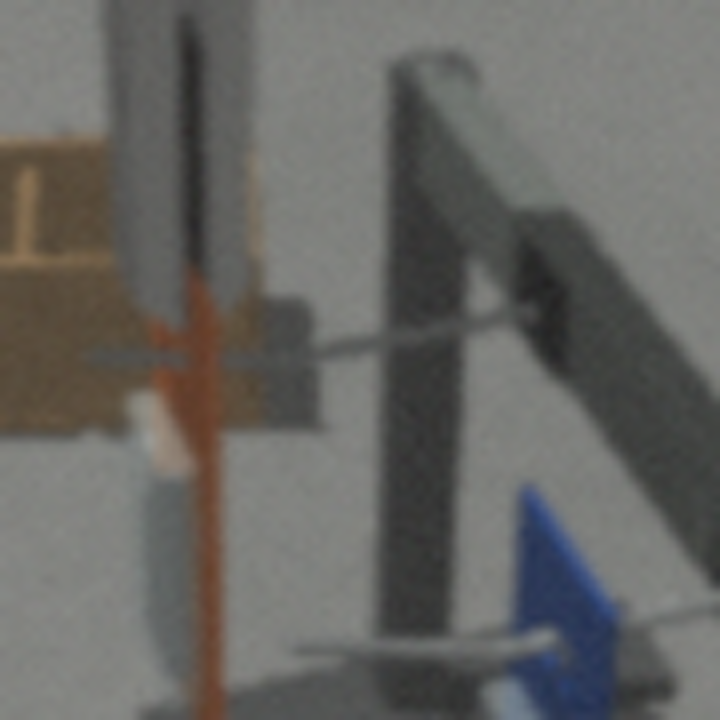

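Request:
arm_command(series="0 0 0 -0.005 -0.0011 0 0;0 0 0 -0.005 -0.0012 0 0;0 0 0 -0.005 -0.0012 0 0;0 0 0 0 0 0 0")

```text
time: 8.8
tool_pos: [0.4871, -0.0231, 0.1955]
ee_rot: [-1.573, -0.001, 0.209]
wrist_force: [0.5, -0.7, -0.8]
width: 0.0026
```

```bash
python3 st.py 11
```

```text
t 8.8 pos [ 0.4871 -0.0231  0.1955] rpy [-1.5727e+00 -1.3000e-03  2.0900e-01] w 0.0026 F [ 0.5 -0.7 -0.8] tq [-0.02 -0.15 -0.05]
 rot [0.0019 0.0003 0.0013] shift [0.0636 0.0101 0.0004]
stand x,y [-0.1117  0.1094] lift 0.0135
```

View pics/side11z.png

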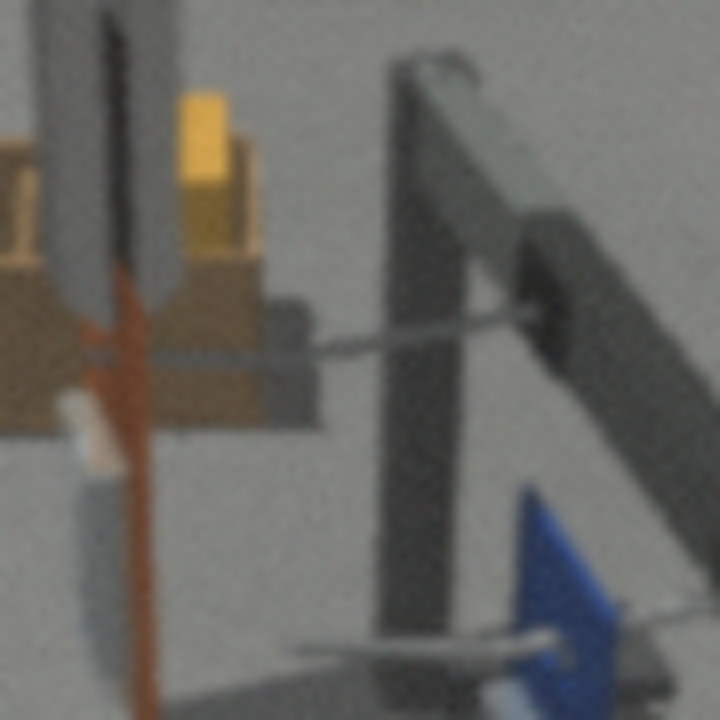

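Request:
arm_command(series="0 0 0 -0.005 -0.0011 0 0;0 0 0 -0.005 -0.0012 0 0;0 0 0 -0.005 -0.0012 0 0;0 0 0 -0.006 0 0 0;0 0 0 -0.006 0 0 0;0 0 0 -0.008 0 0 0;0 0 0 -0.01 0 0 0;0 0 0 -0.01 0 0 0;0 0 0 0 0 0 0;0 0 0 0 0 0 0")

```text
time: 9.85
tool_pos: [0.4281, -0.0355, 0.1993]
ee_rot: [-1.573, -0.002, 0.209]
wrist_force: [0.9, 0.2, -1.4]
width: 0.0026
```

```bash
python3 - <<'E'
from st import *
st("12",c=230,w=100)
cv2.imwrite("pics/top12.png",robot.snapshot("top"))
E
```

```text
t 9.85 pos [ 0.4281 -0.0355  0.1993] rpy [-1.573  -0.0017  0.2086] w 0.0026 F [ 0.9  0.2 -1.4] tq [-0.06 -0.08 -0.01]
 rot [ 0.0022 -0.0001  0.0017] shift [0.1239 0.014  0.0004]
stand x,y [-0.172   0.1095] lift 0.0173
```

View pics/side12z.png

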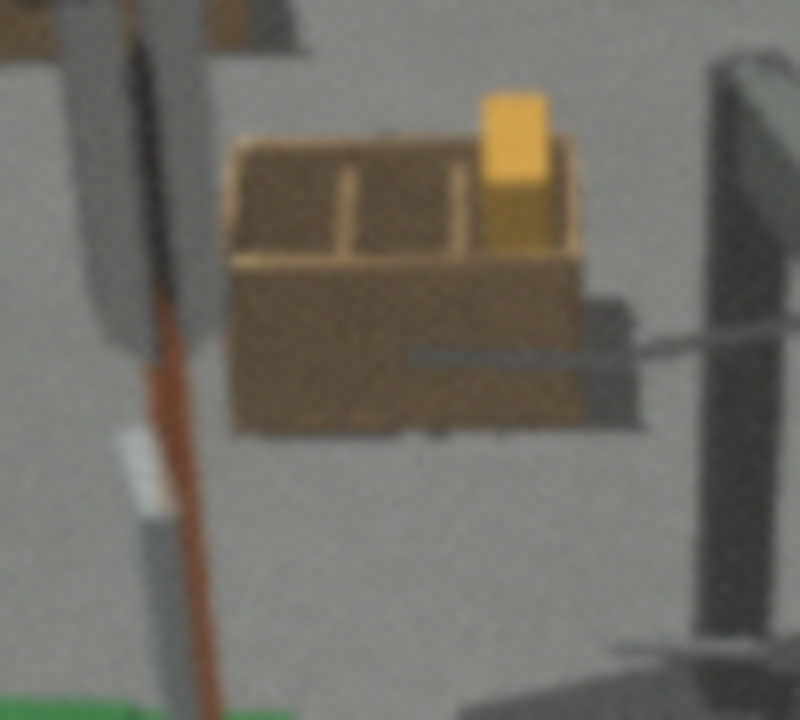

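View pics/top12.png

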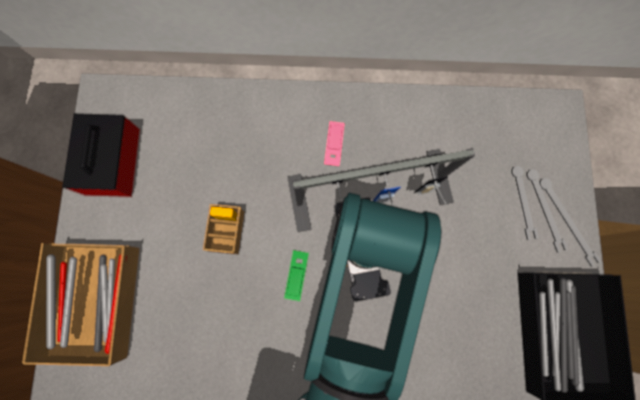

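Request:
arm_command(series="0 0.14 0 0 -0.01 0 0;0 0.14 0 0 0 0 0;0 0 0 0 0 0 0;0 0 0 0 0 0 0")

```text
time: 10.35
tool_pos: [0.4292, -0.0352, 0.209]
ee_rot: [-1.572, -0.001, -0.077]
wrist_force: [-0.0, -0.3, -1.4]
width: 0.0026
```

```bash
python3 - <<'E'
from h import *
delta([.4529,.2859,.209],-.074)
E
```

```text
t 10.35 pos [ 0.4292 -0.0352  0.209 ] rpy [-1.572e+00 -1.200e-03 -7.700e-02] w 0.0026 F [-0.  -0.3 -1.4] tq [-0.01 -0.11  0.04]
 rot [ 0.0012 -0.003   0.0012] shift [-1.10e-03 -3.00e-04  3.22e-01]
```

Request:
arm_command(series="0 0 0 0 0 0.03 0;0 0 0 0 0 0.035 0;0 0 0 0 0 0.035 0;0 0 0 0 0 0.035 0;0 0 0 0 0 0.035 0;0 0 0 0 0 0.035 0;0 0 0 0 0 0.035 0;0 0 0 0 0 0.035 0;0 0 0 0 0 0.025 0;0 0 0 0 0 0 0;0 0 0 0 0 0 0")

```text
time: 11.45
tool_pos: [0.4511, 0.2754, 0.2039]
ee_rot: [-1.575, 0.003, -0.052]
wrist_force: [-0.2, 1.7, -1.7]
width: 0.0024
```

```bash
python3 - <<'E'
from h import *
delta([.4529,.2859,.209],-.074)
E
```

```text
t 11.45 pos [0.4511 0.2754 0.2039] rpy [-1.5754  0.0034 -0.0518] w 0.0024 F [-0.2  1.7 -1.7] tq [-0.05 -0.12  0.01]
 rot [ 0.0046  0.0223 -0.0033] shift [ 0.0012 -0.0051  0.0105]
```

Request:
arm_command(series="0.004 0.022 -0.003 0.001 -0.003 0.01 0;0 0 0 0 0 0 0;0 0 0 0 0 0 0")

```text
time: 11.75
tool_pos: [0.4528, 0.2824, 0.2064]
ee_rot: [-1.574, 0.001, -0.074]
wrist_force: [0.3, 0.5, -0.9]
width: 0.0025
```

```bash
cat > cd_.py <<'E'
from h import *
import sys
def go(tag,off=(0,0)):
    qb,q=json.load(open("q.json"))
    delta([.4529,.2859,.209],-.074)
    o=robot.get_obs();R=Ro.from_euler("xyz",o["ee_rot"])
    for n,r0,r1,c0,c1,k in(("side",120,220,240,330,7),("top",170,270,180,290,7)):
        im=robot.snapshot(n);cv2.imwrite(f"pics/{n}{tag}.png",im)
        im=cv2.resize(im[r0:r1,c0:c1],None,fx=k,fy=k,interpolation=cv2.INTER_CUBIC)
        z0=o["tool_pos"][2]-.182+.103
        def pl(X,c):
            u=((proj(n,X)-[c0,r0]+.5)*k-.5).round().astype(int);cv2.polylines(im,[u],True,c,1)
        pl(np.array([R.apply([0,0,a])*[1,1,0]+[*o["tool_pos"][:2],z0+b] for a,b in((-.022,0),(.022,0),(.022,.13),(-.022,.13))]),(255,255,0))
        qb2=[qb[0],qb[1],-.074]
        for z in(.004,.07): pl(T(qb2,[(-.056,-.036,z),(-.022,-.036,z),(-.022,.036,z),(-.056,.036,z)]),(0,255,0))
        cv2.imwrite(f"pics/{n}{tag}z.png",im)
    print("card bottom z est",round(z0,4))
go(sys.argv[1])
E
python3 cd_.py 13
```

```text
t 11.75 pos [0.4528 0.2824 0.2064] rpy [-1.5739e+00  1.1000e-03 -7.4100e-02] w 0.0025 F [ 0.3  0.5 -0.9] tq [-0.07 -0.1  -0.  ]
 rot [ 0.0031 -0.0001 -0.0011] shift [-0.0002 -0.0026  0.0035]
card bottom z est 0.1274
```

View pics/side13z.png

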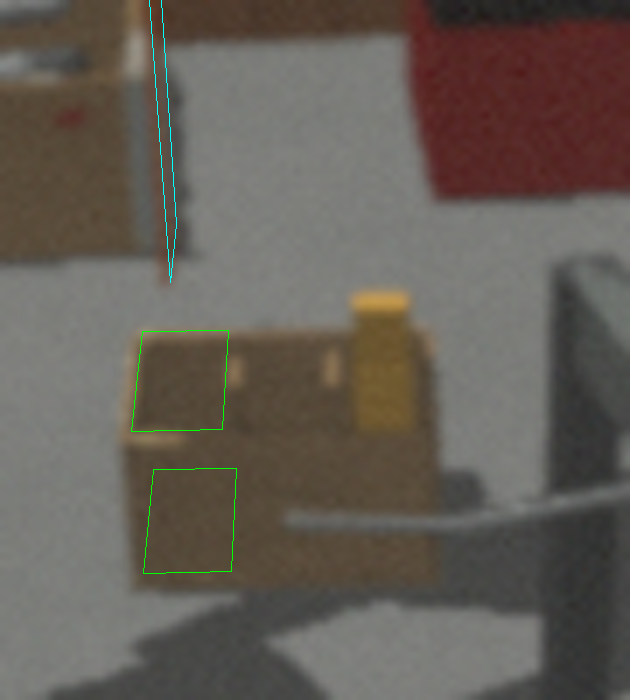

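View pics/top13z.png

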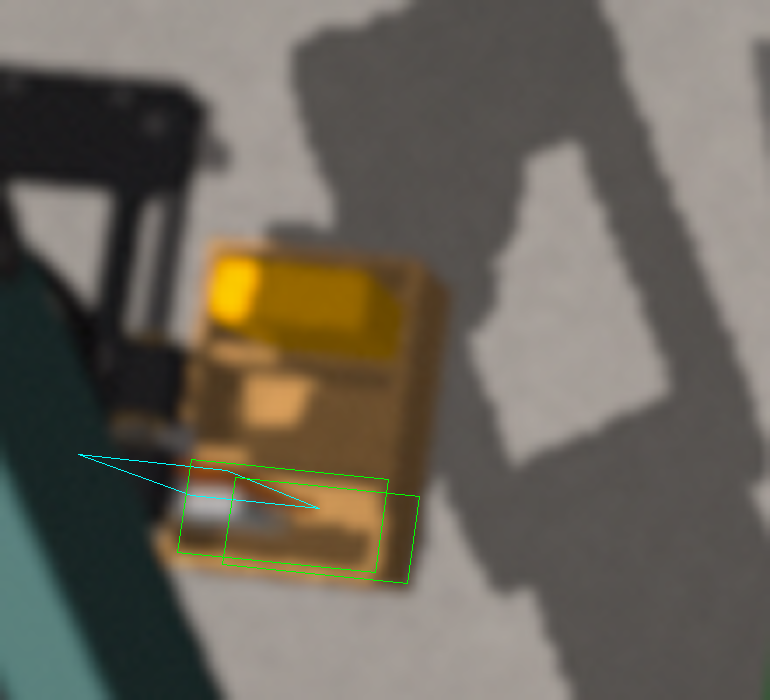

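Request:
arm_command(series="0.003 0 0 0.005 0 0.003 0;0 0 0 0 0.02 0 0;0 0 0 0 0.02 0 0;0 0 0 0 0 0 0;0 0 0 0 0 0 0")

```text
time: 12.35
tool_pos: [0.4606, 0.2836, 0.1673]
ee_rot: [-1.569, -0.003, -0.077]
wrist_force: [0.2, -0.4, -0.3]
width: 0.0024
```

```bash
python3 cd_.py 14
```

```text
t 12.35 pos [0.4606 0.2836 0.1673] rpy [-1.5687 -0.0029 -0.0767] w 0.0024 F [ 0.2 -0.4 -0.3] tq [-0.05 -0.05 -0.01]
 rot [-0.0021 -0.0027  0.0029] shift [-0.0078 -0.0417  0.0018]
card bottom z est 0.0883
```

View pics/side14z.png

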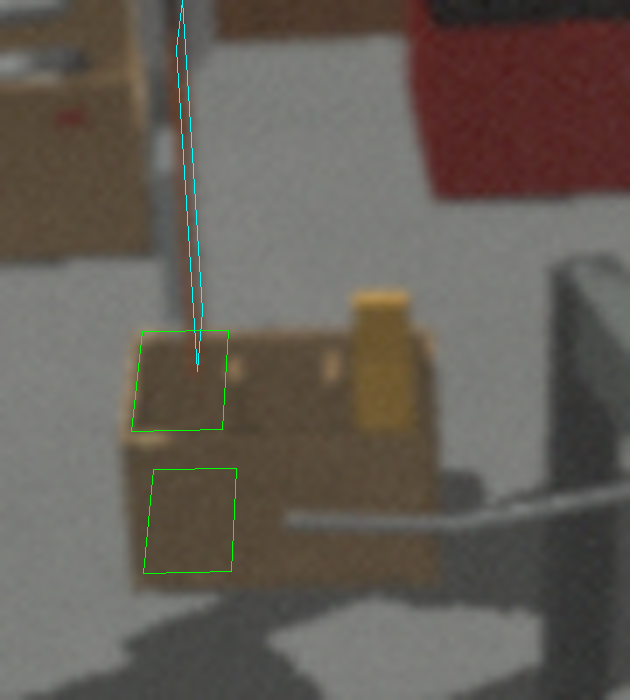

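View pics/top14z.png

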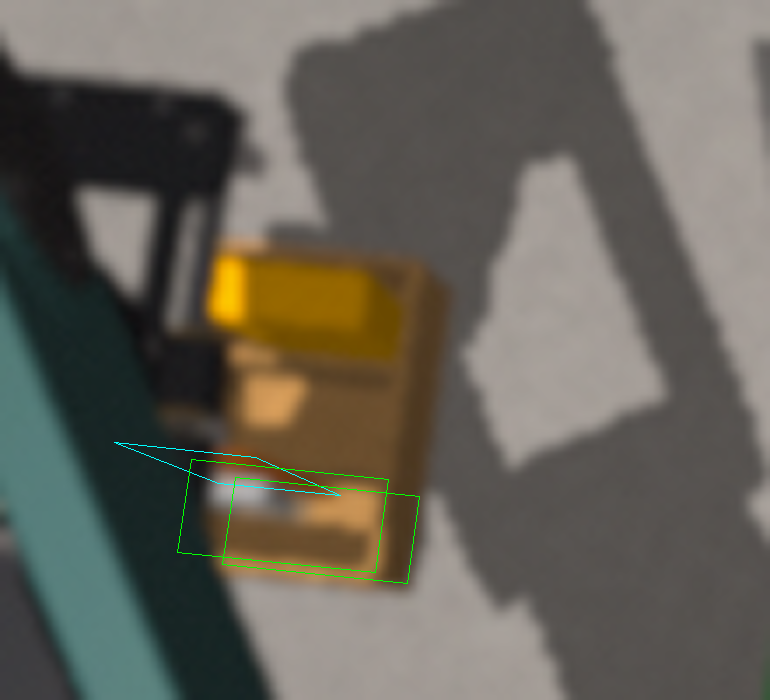

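Request:
arm_command(series="0 0 0 -0.003 0 0.002 0;0 0 0 0 0 0 0;0 0 0 0 0.015 0 0;0 0 0 0 0.015 0 0;0 0 0 0 0 0 0;0 0 0 0 0 0 0")

```text
time: 13.05
tool_pos: [0.4591, 0.2872, 0.1384]
ee_rot: [-1.566, -0.008, -0.076]
wrist_force: [0.4, -0.3, -2.1]
width: 0.0028
```

```bash
python3 cd_.py 15
```

```text
t 13.05 pos [0.4591 0.2872 0.1384] rpy [-1.5656 -0.008  -0.0759] w 0.0028 F [ 0.4 -0.3 -2.1] tq [-0.06 -0.08  0.02]
 rot [-0.0052 -0.0019  0.008 ] shift [-0.0055 -0.0706 -0.0014]
card bottom z est 0.0594
```

View pics/side15z.png

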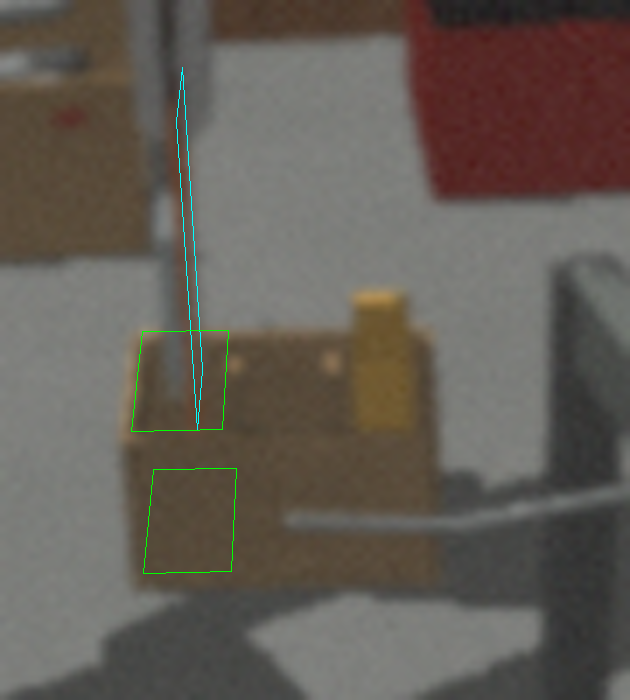

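View pics/top15z.png

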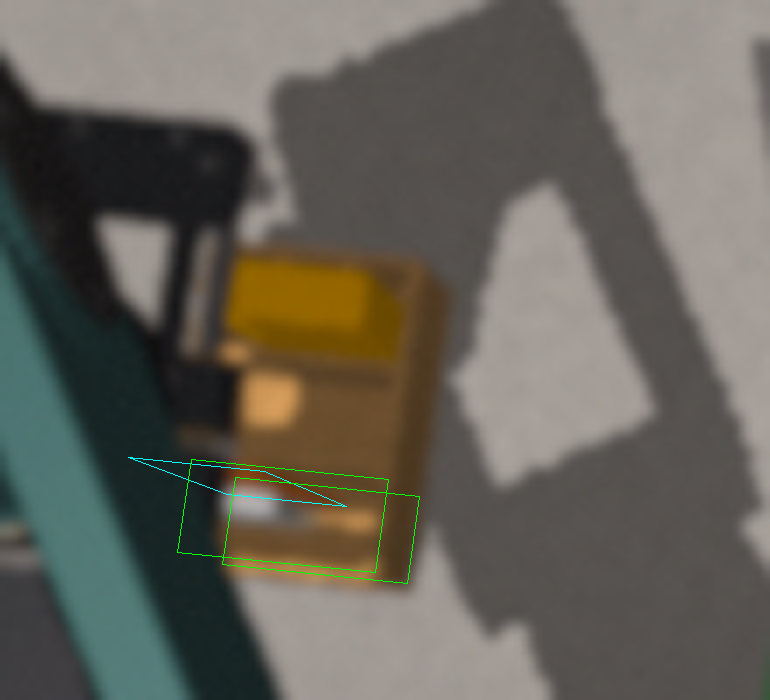

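Request:
arm_command(series="-0.005 -0.002 0.008 -0.001 0.012 0 0;0 0 0 0 0.012 0 0;0 0 0 0 0.012 0 0;0 0 0 0 0 0 0;0 0 0 0 0 0 0")

```text
time: 13.65
tool_pos: [0.4584, 0.2875, 0.0996]
ee_rot: [-1.571, 0.0, -0.074]
wrist_force: [-0.1, 1.4, -1.2]
width: 0.003
```

```bash
python3 cd_.py 16
```

```text
t 13.65 pos [0.4584 0.2875 0.0996] rpy [-1.5707e+00  1.0000e-04 -7.3800e-02] w 0.003 F [-0.1  1.4 -1.2] tq [-0.   -0.08  0.05]
 rot [-0.0001  0.0002 -0.0001] shift [-0.0054 -0.1094 -0.002 ]
card bottom z est 0.0206
```

View pics/side16z.png

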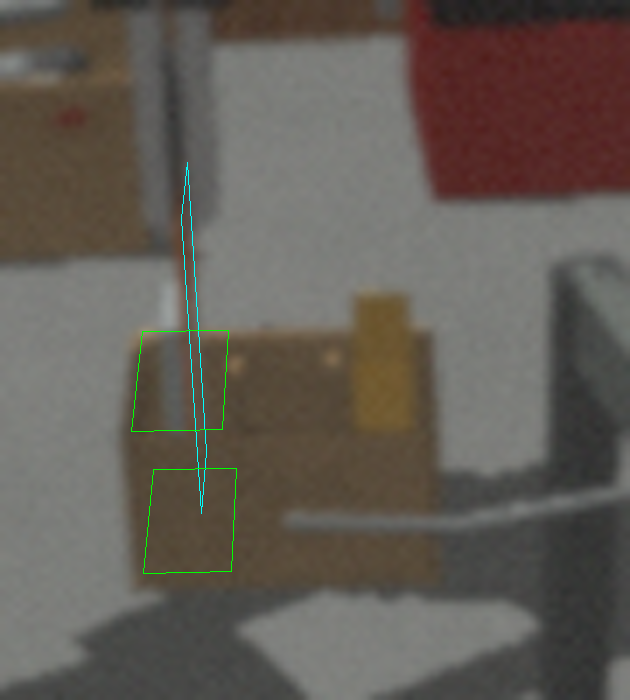

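View pics/top16z.png

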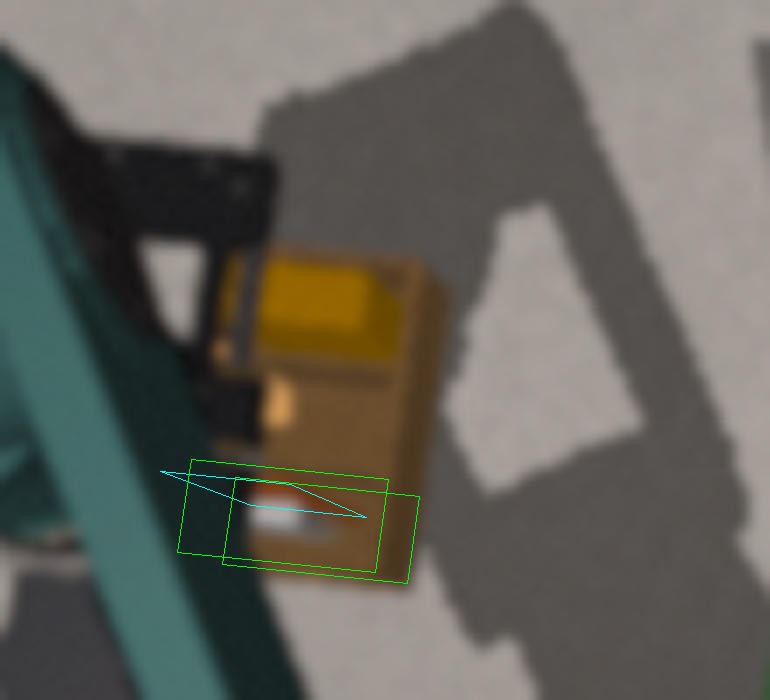

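Request:
arm_command(series="0 0 0 0 0.006 0 0;0 0 0 0 0.005 0 0;0 0 0 0 0.002 0 0;0 0 0 0 0 0 0;0 0 0 0 0 0 0")

```text
time: 14.25
tool_pos: [0.4593, 0.2879, 0.0872]
ee_rot: [-1.569, -0.002, -0.074]
wrist_force: [0.0, -0.3, -1.1]
width: 0.0024
```

Request:
arm_command(series="0 0 0 0 0.0015 0 0;0 0 0 0 0 0 0")

```text
time: 14.45
tool_pos: [0.4595, 0.288, 0.0858]
ee_rot: [-1.569, -0.003, -0.074]
wrist_force: [-0.1, -0.7, -1.2]
width: 0.0026
```

Request:
arm_command(series="0 0 0 0 0.0015 0 0;0 0 0 0 0 0 0")

```text
time: 14.65
tool_pos: [0.4597, 0.2881, 0.0844]
ee_rot: [-1.569, -0.003, -0.074]
wrist_force: [0.9, -0.1, -1.1]
width: 0.0029
```

Request:
arm_command(series="0 0 0 0 0.0015 0 0;0 0 0 0 0 0 0")

```text
time: 14.85
tool_pos: [0.46, 0.2883, 0.0834]
ee_rot: [-1.568, -0.004, -0.074]
wrist_force: [0.6, 0.8, -1.4]
width: 0.0025
```

Request:
arm_command(series="0 0 0 0 0.001 0 0;0 0 0 0 0 0 0")

```text
time: 15.05
tool_pos: [0.4606, 0.2886, 0.0833]
ee_rot: [-1.567, -0.006, -0.074]
wrist_force: [0.3, -0.6, -1.0]
width: 0.0031
```

Request:
arm_command(series="-0.003 0 0.006 -0.002 0.001 -0.001 0;0 0 0 0 0.001 0 0;0 0 0 0 0 0 0")

```text
time: 15.35
tool_pos: [0.4603, 0.2886, 0.0833]
ee_rot: [-1.567, -0.004, -0.074]
wrist_force: [-0.1, 0.7, 1.2]
width: 0.0023
```

Request:
arm_command(series="0 0 0 0 0.002 0 0;0 0 0 0 0 0 0")

```text
time: 15.55
tool_pos: [0.4611, 0.2889, 0.0833]
ee_rot: [-1.566, -0.007, -0.074]
wrist_force: [-0.1, -0.2, -0.2]
width: 0.0028
```

```bash
python3 cd_.py 17
```

```text
t 15.55 pos [0.4611 0.2889 0.0833] rpy [-1.5665 -0.0066 -0.0737] w 0.0028 F [-0.1 -0.2 -0.2] tq [-0.07  0.03 -0.01]
 rot [-0.0043  0.0003  0.0066] shift [-0.0071 -0.1258 -0.0031]
card bottom z est 0.0043
```

View pics/side17z.png

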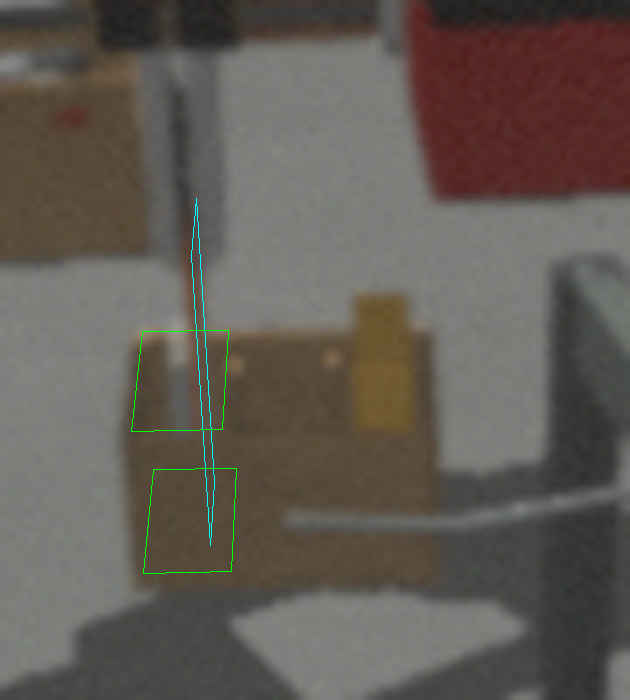

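View pics/top17z.png

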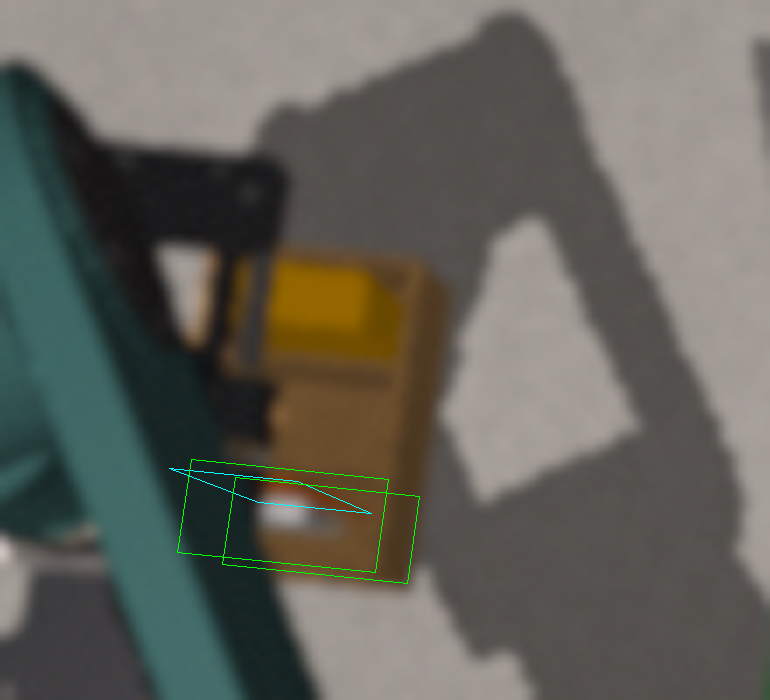

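Request:
arm_command(series="0 0 0 0 0 0 0.006;0 0 0 0 0 0 0.012;0 0 0 0 0 0 0.02;0 0 0 0 0 0 0.03;0 0 0 0 0 0 0.045;0 0 0 0 0 0 0.06;0 0 0 0 0 0 0.06;0 0 0 0 0 0 0.06")

```text
time: 16.45
tool_pos: [0.4591, 0.288, 0.0797]
ee_rot: [-1.569, -0.001, -0.074]
wrist_force: [-0.2, -0.8, 0.0]
width: 0.0567
```

```bash
python3 cd_.py 18
```

```text
t 16.45 pos [0.4591 0.288  0.0797] rpy [-1.5695e+00 -9.0000e-04 -7.3800e-02] w 0.0567 F [-0.2 -0.8  0. ] tq [-0.01 -0.08 -0.01]
 rot [-0.0013  0.0002  0.0009] shift [-0.0059 -0.1293 -0.0024]
card bottom z est 0.0007
```

View pics/side18z.png

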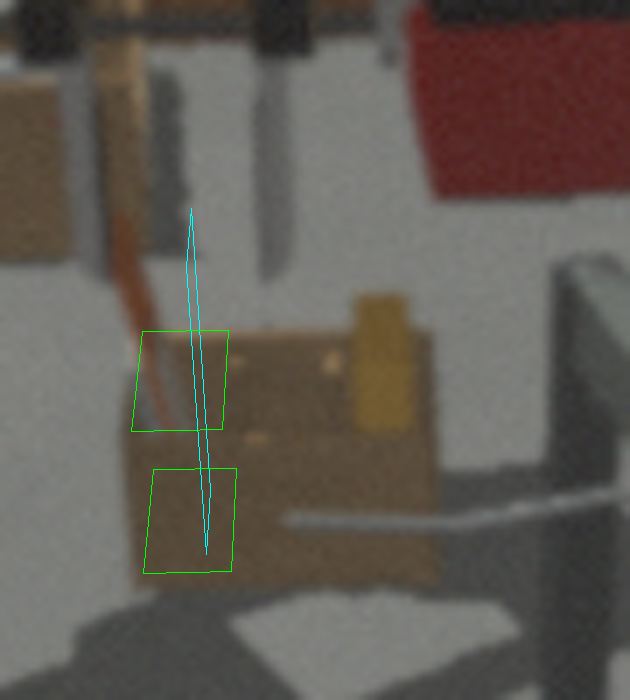

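View pics/top18z.png

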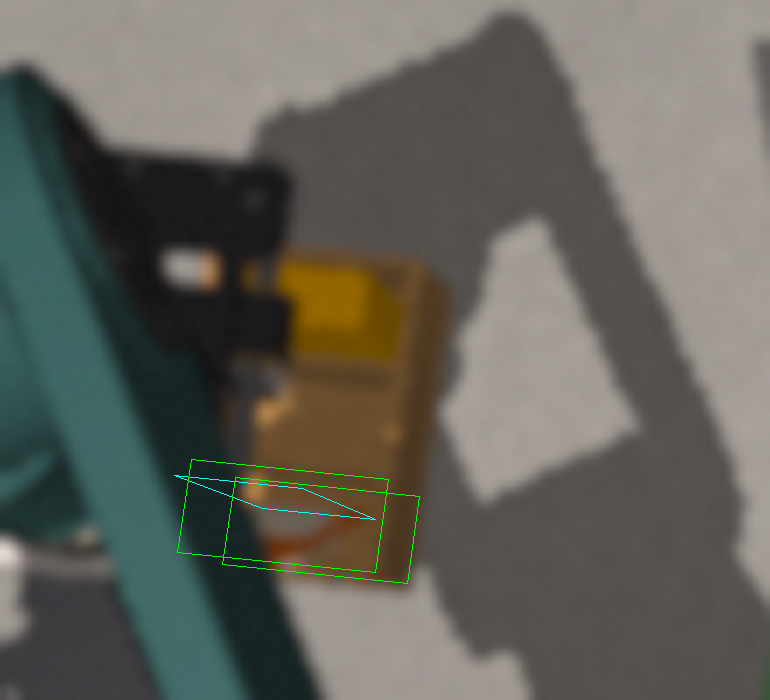

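Request:
arm_command(series="0 0 0 -0.006 0 0 0.07;0 0 0 -0.004 0 0 0.075;0 0 0 0 0 0 0.075;0 0 0 0 -0.02 0 0.075;0 0 0 0 -0.03 0 0.075;0 0 0 0 -0.04 0 0.075;0 0 0 0 -0.04 0 0.075;0 0 0 0 -0.04 0 0.075;0 0 0 0 0 0 0.075")

```text
time: 17.45
tool_pos: [0.4457, 0.288, 0.2539]
ee_rot: [-1.572, 0.003, -0.073]
wrist_force: [-0.4, 0.7, 0.3]
width: 0.0747
```

Request:
arm_command(series="0 0 0 -0.03 0 -0.03 0.075;0 0 0 -0.03 0 -0.04 0.075;0 0 0 -0.03 0 -0.04 0.075;0 0 0 0 0 -0.04 0.075;0 0 0 0 0 -0.04 0.075;0 0 0 0 0 0 0.075;0 0 0 0 0 0 0.075")

```text
time: 18.15
tool_pos: [0.3382, 0.1002, 0.2489]
ee_rot: [-1.575, 0.006, -0.072]
wrist_force: [0.1, -0.4, -0.3]
width: 0.075
```

```bash
python3 - <<'E'
from h import *
delta([.45,.28,.2],-.074)
for n in("side","top"): cv2.imwrite(f"pics/{n}19.png",robot.snapshot(n))
s=cv2.imread("pics/side19.png"); t=cv2.imread("pics/top19.png")
f=lambda im,r0,r1,c0,c1,k,n:cv2.imwrite(n,cv2.resize(im[r0:r1,c0:c1],None,fx=k,fy=k,interpolation=cv2.INTER_CUBIC))
f(s,120,220,230,330,6,"pics/s19z.png")
f(t,180,270,190,270,7,"pics/t19z.png")
E
```

```text
t 18.15 pos [0.3382 0.1002 0.2489] rpy [-1.5753  0.0061 -0.0716] w 0.075 F [ 0.1 -0.4 -0.3] tq [-0.02 -0.13  0.04]
 rot [ 0.0045  0.0024 -0.0061] shift [0.099  0.0475 0.1875]
```

View pics/s19z.png

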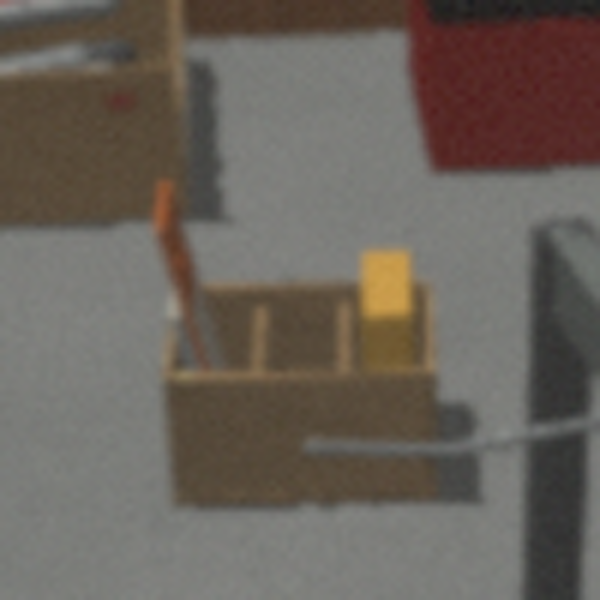

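View pics/t19z.png

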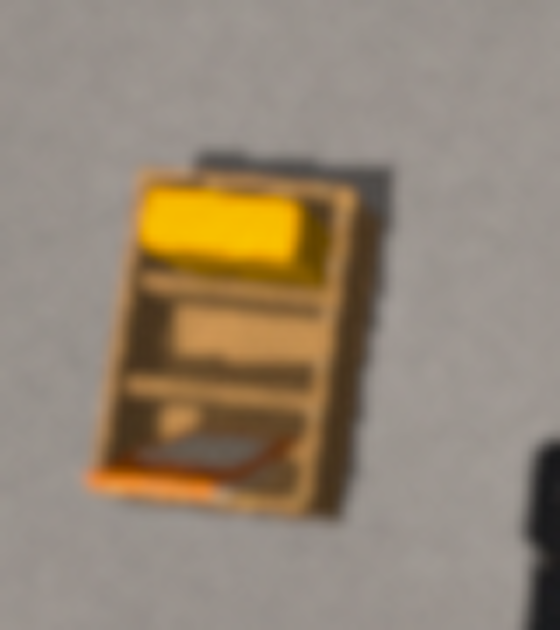

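View pics/side19.png

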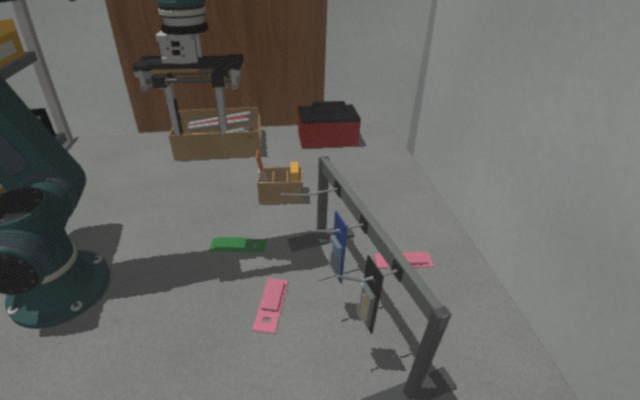

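```bash
python3 - <<'E'
from h import *
qb=[.4915,.283,-.074]
def C(p):
    x,y,yaw,th=p
    f=lambda a,h:T([0,0,yaw],[-h*np.sin(th),a,0])[0]+[x,y,.004+h*np.cos(th)]
    return f(.022,.13),f(-.022,.13),f(-.022,0)
tt=cr(180,190,7,(90,482),(220,490),(302,433)); ss=cr(120,230,6,(163,182),(163,235))
def r(p):
    a,b,c=C(p); return np.concatenate([proj("top",[a,b,c])-tt]).ravel()
def r2(p):
    a,b,c=C(p); return np.concatenate([(proj("top",[a,b,c])-tt).ravel(),(proj("side",[a,b])-ss).ravel()])
for f in(r,r2):
    s=least_squares(f,[.453,.286,-.07,.2]);p=s.x
    d=p[:2]-T(qb,[-.0387,0,0])[0][:2];c,sn=np.cos(.074),np.sin(.074)
    print(np.round(p,4),"slot x,y",np.round([d[0]*c-d[1]*sn,d[0]*sn+d[1]*c],4),np.round(s.fun,1))
E
```

```text
[ 0.4644  0.2892 -0.0413  0.2391] slot x,y [0.0113 0.0041] [ 0.1 -0.1 -0.   0.1 -0.1 -0. ]
[ 0.4648  0.289  -0.03    0.2431] slot x,y [0.0117 0.004 ] [ 0.3  0.1  0.2  0.  -0.  -0.2  0.1 -0.3 -0.3 -0.9]
```

```bash
python3 -c "
from bench import robot
print(robot.close_job())"
```

```text
the job is handed in; nothing more can be done
None
```

The orange drill card is off the left peg, standing in the box's front compartment and released; I handed the job in at about 18 s. `close_job` reports no verdict.

**What I did:** I gripped the card's tab face-on and lifted it about 3 mm. I then slid it out in small steps along the peg's tip, which I measured at about 13.5 degrees. The readings I took along the way stayed near the card's weight, with no sign of load on the peg. I lowered the card until the downward motion stopped at the floor height while it was still gripped, and only then opened the fingers.

**Last checks (fitted from both cameras):**

| Check | Measured | Limit |
|---|---|---|
| Distance from slot centre, x | about 11 mm | 20 mm |
| Distance from slot centre, y | about 4 mm | 22 mm |
| Lean, forward onto the front wall | about 0.24 rad | 0.6 rad |

- **Bottom on the floor:** the lean fit assumed the card's bottom was on the floor. It matched the pictures to within a pixel, which supports that.
- **Other items:** the blue and black cards and the yellow packet look unmoved in the final pictures, and the gripper is well clear.

**What disagreed:**
- **Fingertip height:** in the pictures, the fingertips sat about 37 mm higher than the reported tool position. I went by the pictures for grasp height, and by the change in tool height after the grasp for the floor. The two were consistent at the floor.
- **Card x position:** it read 2 to 3 mm closer to the robot in the side view than the arm position implied.

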